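# Load a chip carrier into the reader's hidden nest

### The job

Load the chip carrier into the reader. Swing the reader's retaining arm well clear, take the carrier by its grip post and slide its nose in under the light hood, feeling about over the stage plate until the round foot drops into the nest you cannot see and the carrier lies flat, fully home; then swing the retaining arm fully back across the carrier's tail to its stop. Leave the other things on the bench standing where they are.

Things in the scene. Friction and masses are not known exactly. Their poses are not given: they have to be found in the camera images.
- reader: White bench-top chip reader, fixed. Origin: table level, under the middle of its hood's mouth; x points into the mouth (loading direction), y left, z up. Base 220 mm wide, x -235 to +160 mm, flat top at z 50 mm: the open loading deck in front of the hood and, inside, the hood's floor. An optics head, 170 mm wide, stands on the hood from x 56 to 156 mm, up to z 180 mm.
- hood_mouth (a point): Middle of the lower edge of the mouth of the black light hood (reader x 0, y 0, z 50 mm), axes as the reader's. The mouth, open towards -x, is 100 mm wide and 37 mm high (reader |y| < 50, z 50 to 87 mm). Hood outside: reader x 0 to 152, |y| < 80 mm (white side covers to |y| 110 mm), top at z 96 mm.
- search_middle (a point): Reader x 40, y 0, z 55 mm: on the top of the 5 mm stage plate, which covers the hood's floor from wall to wall and does not give way. The plate's nest, a round hole 40 mm wide, down to the floor at reader z 50 mm, is centred anywhere within 8 mm in x and 12 mm in y of this point (the stage stops where the last run left it); unseen, found by touch. Plate's front edge: 30 mm before the nest's centre.
- retainer_pivot (a point): Vertical pivot axis of the retaining arm, fixed on the deck at reader x -120, y +50, z 62 mm.
- retainer (a joint): Angle of the retaining arm, a flat aluminium bar 14 mm wide, at reader z 62 to 68 mm, turning level. 0 (stop): it points along reader -y, straight across the deck (over a loaded carrier's tail); it grows clockwise seen from above, the knob moving towards the robot; pi/2: it points along reader -x; stop at 1.9. Stays where left; about 1 N at the knob moves it. Well clear from 1.2 on.
- retainer_knob (a point): Top centre of the black upright knob at the free end of the retaining arm: 14 mm diameter, 100 mm from the pivot, from reader z 66 to 100 mm; can be pushed from any side or pinched from above.
- carrier: Loose chip carrier, about 0.24 kg: a dark flat metal paddle, 4 mm thick (z 6 to 10 mm), on two 6 mm feet, with an upright grip post. Origin: level with the feet's undersides, straight below the post; x points to the nose, z up. Paddle 30 mm wide from x -60 mm (tail) to +110 mm, ending in the nose, a disc of 56 mm diameter about x +120 mm, with a glass chip on it, up to z 15 mm.
- carrier_post (a point): Top centre of the carrier's aluminium grip post: 18 x 18 mm square, sides along the carrier's x and y, from carrier z 10 to 50 mm. The carrier balances about 75 mm ahead of it, so in a light grip (under 10 N) on the post's y faces the nose pivots down under its own weight.
- carrier_foot (a point): Centre of the underside of the round foot under the carrier's nose (carrier x +120, z 0): 36 mm diameter, chamfered 1.5 mm, 6 mm high. Home, it stands on the nest's floor.
- carrier_tail (a point): Centre of the underside of the tail foot, a bar 8 x 26 mm, 6 mm high (carrier x -52, z 0). Home, it stands on the deck and the retaining arm passes 2 mm over the tail.
- bottle: Bystander: round glass bottle with yellow cap, 60 mm diameter, 135 mm tall, origin at its underside; stands beside the carrier's nose.
- jar: Bystander: round glass jar with white cap, 60 mm diameter, 66 mm tall, origin at its underside; near the carrier's post.
- dish: Bystander: round covered culture dish, 61 mm diameter, 16 mm tall, origin at its underside; beside the carrier's nose.
- tube_rack: Bystander: green tube rack 50 x 110 x 50 mm, origin at its underside; behind the carrier's tail.
- microplate: Bystander: microplate 86 x 128 x 15 mm, origin at its underside; on the left of the bench.
- valve_box: Bystander: black box 75 x 105 x 50 mm, origin at its underside; at the back.
- tip_box: Bystander: pipette tip box 88 x 123 x 72 mm with blue lid, origin at its underside; on the left of the bench.
Mind the look-alikes: they are no part of the job. There is more than one size of the carrier; the job needs the largest.

How it is judged (in metres and radians):
On the way, in this order (a step that is already met when the one before it is completed fails the run):
1. the retaining arm has been swung well clear (1.2 rad or more) (value of joint retainer above 1.2 rad), for 0.2 s.
2. the carrier's round foot has dropped into the nest under the hood and the carrier lies flat (z of carrier_foot in the frame of reader between 0.047 and 0.0525 m and x of carrier_foot in the frame of reader between 0.02 and 0.06 m and y of carrier_foot in the frame of reader between -0.024 and 0.024 m and angle between carrier's own z axis and vertical below 0.035 rad), for 0.2 s.
At the end, for the whole second after the job is handed in: The carrier's round foot rests in the nest (its underside within 2.5 mm of the nest's floor, under the hood), the carrier lies flat (within 2 degrees) and still, and the retaining arm is across its tail within 0.15 rad of its stop (all of step 2 and linear speed of carrier below 0.02 m/s and value of joint retainer below 0.15 rad); the robot touches nothing.
It fails at once if a bystander is moved by more than 25 mm or knocked over (distance of any of bottle, jar, dish, tube_rack, microplate, valve_box, tip_box from where it was at the start of the episode above 0.025 m or angle between any of bottle, jar's own z axis and vertical above 0.6 rad).
It also fails if it takes over 72 s, if anything falls off the work surface, if the arm or the gripper's body presses on something with over 40 N, if the wrist force passes 120 N, or if a joint passes its speed limit or range.

### The arm

A 7-joint arm with a two-finger parallel gripper is mounted at the origin on the work surface. World frame = base frame: x ahead of the robot, y to its left, z up, the work surface at z = 0. Lengths are in mm, angles in rad, forces in N, time in s.
With the tool pointing down it reaches from about 400 to 875 mm from the base axis. Payload 4.4 kg.
Tool frame: the origin (TCP) lies midway between the tips of the shut fingers; the grasp point (between the pads) lies 19 mm behind it; z points along the fingers, y is the line along which they close (so a half turn about z gives the same grasp; the last joint's range is limited). The gripper opens to 85 mm and grips with 20 to 120 N. Pads are 22 mm wide; open, the fingers measure 114 mm over their backs; the gripper's body (76 mm by 85 mm) begins 54 mm behind the grasp point. The pads swing forward as they close: fully open they stand 13 mm farther back than shut.
Start: joints at [1.141, 0.628, 0.038, 1.517, -0.027, 0.996, -0.02], TCP at [231.316, -607.462, 231.313] pointing down, gripper open.
Joint ranges: [-3.06, 3.06], [-0.37, 2.12], [-1.25, 1.32], [0.18, 2.47], [-1.1, 4.24], [0.23, 1.98], [-2.94, 2.94]. Speed limits (rad/s): [2.57, 2.57, 3.14, 3.14, 3.14, 3.14, 3.14].

### API

Orientations are given as [roll, pitch, yaw] about the fixed x, y, z axes, in that order (R = Rz(yaw) Ry(pitch) Rx(roll)).
In Python, from cell import read_state, get_image, finish_job gives the robot as it stands.
- The arm moves only by the tool send_rows, never from a script. Its argument "series" is a list of rows, each an object of numbers: "ax", "ay", "az": the turn, a rotation vector about the tool's x, y, z in rad; "dx", "dy", "dz": the shift along the tool's x, y, z in cm; "hand": the closure, from 0 (fully open) to 1 (shut). In form: [{"ax": .., "ay": .., "az": .., "dx": .., "dy": .., "dz": .., "hand": ..}, ...]. A call has 1 to 10 rows; each row is the pose to reach, as a shift and turn from the pose commanded when the call began, along the tool's axes at that moment; what a row does not reach only later rows make up. A row lasts 1/10 s, in which the tool goes at most 50 mm and 8.59 degrees, less where a joint would pass 70% of its speed; a pose out of reach is approached as far as the arm can. A call with a gripper value outside its range is refused whole. The fingers move at their own pace and stop on an object; the grip force is fixed at half the most. Time passes only in rows, so rows that repeat a pose let the fingers close. It gives the time, the measured TCP pose, the force, the opening and the grip force at its end, in the units of the state.
- read_state(): the state, without advancing time (a new reading comes with each control period).
- get_image(name): name is "scene" or "top"; returns a dict with "pixels" (384x512x3 uint8, red, green, blue), "mtx" (3x3 intrinsics, pixels), "R" (3x3) and "t" (3): a world point X has camera coordinates R X + t. Camera axes: x right, y down, z forward; pixel columns grow to the right and rows downward; lengths in mm; the calibration is good to about 2 mm. A picture is of the moment at which its call begins. There is no depth.
- finish_job(): hands the job in; it is judged then, once.
The state is a dict: "clock": time; "qpos": joint angles; "qd": joint speeds; "tau": joint torques, N m; "eef_pos": TCP position; "tool_rot": TCP orientation; "force": force on the tool from outside, world axes, zero at the start; "torque": the same for the moment, N m; "width": finger opening in mm; "gripper_force": force on a finger pad.
Only numpy, scipy, OpenCV 4.12 (cv2) and the standard library are available. Lean on these libraries where they do the work, as an engineer would, in place of code of your own. Each camera call takes 0.05 s, during which the arm holds its last target. There are 200 camera calls.

## Working session

There is one attempt and no reset: what is moved stays moved. The work goes in short steps, Python scripts to look and compute and a tool call to move; the robot and the scene stay as the last step left them, time stands still between calls to the robot, and variables do not carry over. Pictures are saved under pics/ and viewed, at most 10 in all, crops included, and the job is handed in when it is done.

Besides the shell and the picture viewer there is one more tool, called after ">>>" as a command line: name --argument value ..., lists and objects as JSON in quotes. send_rows: Moves the arm, as the interface text tells. Its arguments: {"type":"object","properties":{"series":{"type":"array","items":{"type":"object","properties":{"ax":{"type":"number"},"ay":{"type":"number"},"az":{"type":"number"},"dx":{"type":"number"},"dy":{"type":"number"},"dz":{"type":"number"},"hand":{"type":"number"}}}}},"required":["series"]}

```bash
ls; mkdir -p pics; cat > h.py <<'E'
import numpy as np, cv2, json
from cell import read_state, get_image, finish_job
def grab(n,tag):
    d=get_image(n); p=np.array(d["pixels"],np.uint8)
    cv2.imwrite(f"pics/{tag}.png",p[:,:,::-1]); np.savez(f"pics/{tag}.npz",p=p,K=d["mtx"],R=d["R"],t=d["t"]); return d
def load(tag):
    z=np.load(f"pics/{tag}.npz"); return z["p"],z["K"],z["R"],z["t"]
def ray(tag,u,v,z):
    p,K,R,t=load(tag); t=np.ravel(t); c=-R.T@t; d=R.T@np.linalg.inv(K)@np.array([u,v,1.]); return c+d*(z-c[2])/d[2]
def proj(tag,X):
    p,K,R,t=load(tag); q=K@(R@np.array(X,float)+np.ravel(t)); return q[:2]/q[2]
E
python3 - <<'E'
from h import *
for n in("scene","top"):
    grab(n,n+"0"); p,K,R,t=load(n+"0"); print(n,K.tolist(),(-R.T@np.ravel(t)).round())
a=cv2.imread("pics/scene0.png");b=cv2.imread("pics/top0.png")
cv2.imwrite("pics/top0b.png",cv2.resize(b,(800,600)))
cv2.imwrite("pics/scene0b.png",cv2.resize(a,(800,600)))
print(read_state())
E
```

```text
pics
scene [[369.32396414641073, 0.0, 257.93331921017517], [0.0, 369.32396414641073, 192.4640844612958], [0.0, 0.0, 1.0]] [1097. -923.  760.]
top [[399.7014406850601, 0.0, 254.90372489869145], [0.0, 399.7014406850601, 193.44983592041373], [0.0, 0.0, 1.0]] [ 441.   -8. 1236.]
{'clock': 0.1, 'qpos': array([ 1.14116118,  0.62921186,  0.03844373,  1.5183021 , -0.02703601,
        0.99627473, -0.01998495]), 'qd': array([-9.70730310e-04, -2.11570213e-03,  6.93624719e-04, -1.03094410e-03,
        6.70499310e-06,  3.92016374e-05,  1.26192904e-03]), 'tau': array([ 3.35063152e-03, -5.64528680e+01,  1.23046372e+00, -1.93974084e+01,
        1.12416645e-02,  5.34280800e-03, -5.52901486e-05]), 'eef_pos': array([ 231.14663737, -606.90627187,  230.49717185]), 'tool_rot': array([-3.13991390e+00, -1.56043927e-05,  3.63830649e-01]), 'force': array([ 0.32787004, -0.75822728,  0.0968168 ]), 'torque': array([ 0.02804236, -0.05499503, -0.00732259]), 'gripper_force': 0.0, 'width': 85.14954606452595}
```

View pics/top0b.png

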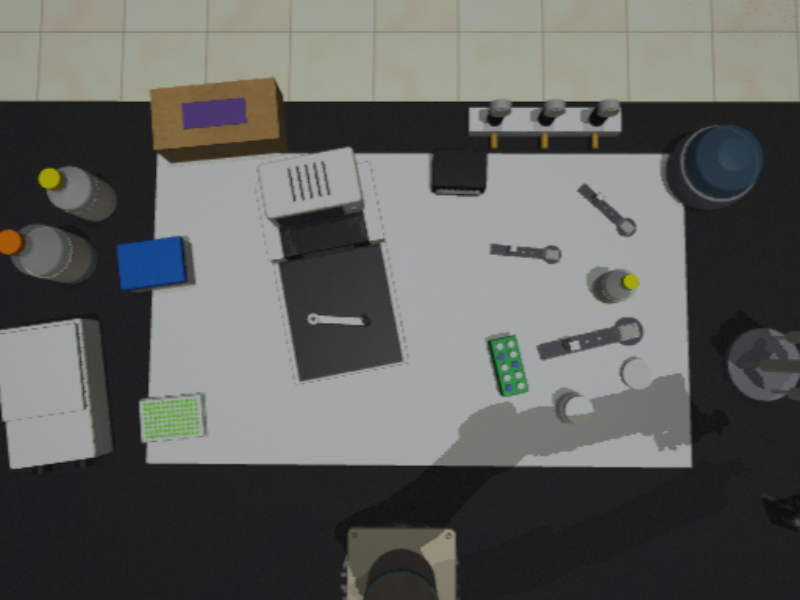

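View pics/scene0b.png

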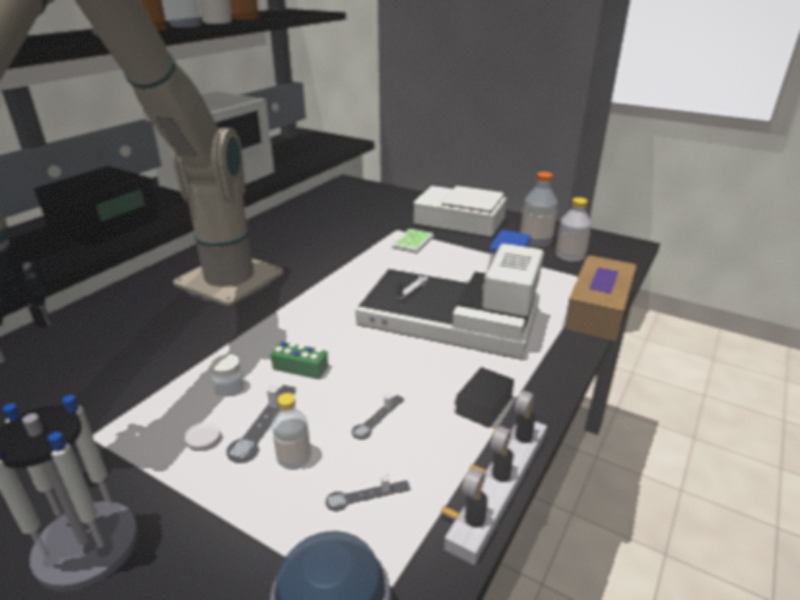

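Largest-carrier candidates in the top view (800x600): nose (627,330), length ≈105 px (≈208 mm, which matches); nose (552,255), ≈70 px; nose (627,227), ≈65 px. I choose the one at (627,330), between the bottle (617,285) and the dish (635,373). The retainer runs from its pivot near (312,320) to its knob near (366,321). Next is one close crop plus measuring.

```bash
python3 - <<'E'
from h import *
b=cv2.imread("pics/top0.png");a=cv2.imread("pics/scene0.png")
c1=cv2.resize(b[190:250,335:425],(400,267),interpolation=cv2.INTER_CUBIC)   # s=4.444
c2=cv2.resize(b[90:250,160:270],(400,582),interpolation=cv2.INTER_CUBIC)     # s=3.636
c3=cv2.resize(a[235:300,140:220],(400,325),interpolation=cv2.INTER_CUBIC)   # s=5
im=np.zeros((600,800,3),np.uint8); im[:267,:400]=c1; im[270:595,:400]=c3; im[:582,400:]=c2
cv2.imwrite("pics/crop1.png",im)
g=cv2.cvtColor(b,cv2.COLOR_BGR2GRAY)
# carrier mask
m=np.zeros_like(g); m[195:245,338:420]=(g[195:245,338:420]<120)
n,l,s,c=cv2.connectedComponentsWithStats(m)
for i in range(1,n):
    if s[i,4]>30: print("car",s[i],c[i].round(1))
# deck mask
m=np.zeros_like(g); m[155:250,170:265]=(g[155:250,170:265]<60)
n,l,s,c=cv2.connectedComponentsWithStats(m)
for i in range(1,n):
    if s[i,4]>200:
        k=(l==i).astype(np.uint8); cn=cv2.findContours(k,0,2)[0][0]; r=cv2.minAreaRect(cn); print("deck",s[i],r,cv2.boxPoints(r).round(1).tolist(),cv2.approxPolyDP(cn,4,True)[:,0].tolist())
E
```

```text
car [344 203  68  28 691] [377.8 217.2]
car [397 228  10  17  40] [400.  234.2]
deck [ 179  155   72   88 4341] ((216.33599853515625, 193.3480224609375), (88.10108947753906, 65.47207641601562), 79.69515228271484) [[176.1999969482422, 155.89999389648438], [240.6999969482422, 144.1999969482422], [256.3999938964844, 230.8000030517578], [192.0, 242.5]] [[181, 155], [192, 242], [226, 234], [224, 224], [236, 217], [228, 210], [237, 211], [239, 201], [250, 198], [242, 156]]
```

View pics/crop1.png

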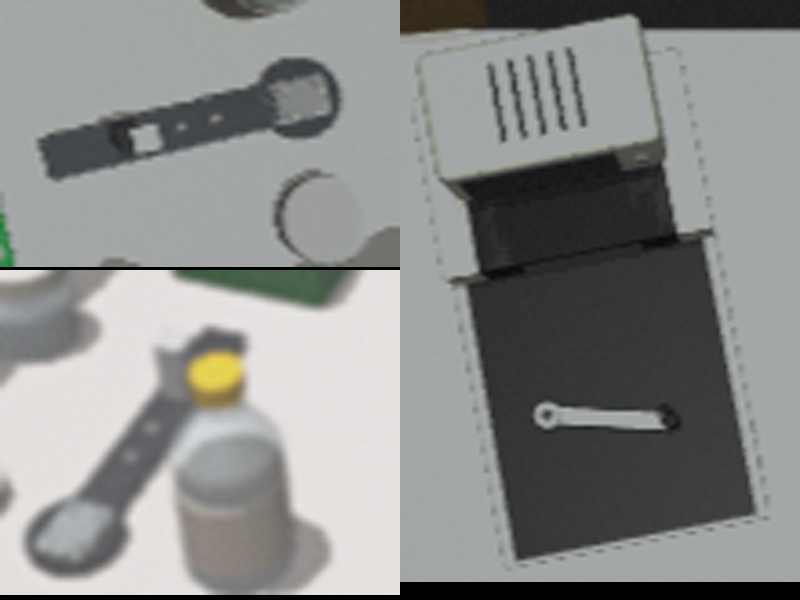

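The close crop confirms the choice: full-size carrier, nose at crop (298,97), post top (147,140), tail end (45,160). For the reader, the pivot is at crop (545,415), the knob at (668,418) and the front corners at (510,568) and (768,517).

```bash
cat >> h.py <<'E'
from scipy.optimize import least_squares
def rd(P,X): # reader->world
    c,s=np.cos(P[2]),np.sin(P[2]); return np.array([P[0]+c*X[0]-s*X[1],P[1]+s*X[0]+c*X[1],X[2]])
E
python3 - <<'E'
from h import *
cr=lambda u,v:(160+(u-400)/3.636-.36,90+v/3.636-.36)
R=lambda u,v,z:ray("top0",*cr(u,v),z)
fl,fr=R(510,568,50),R(768,517,50); pv=R(545,415,68); kn=R(668,418,100)
print(fl,fr,pv,kn,np.linalg.norm(fr-fl))
def f(P):
    e=[(rd(P,X)-w)[:2] for X,w in(((-235,110,50),fl),((-235,-110,50),fr),((-120,50,68),pv))]
    return np.concatenate(e)
s=least_squares(f,[600,100,.2]);P=s.x;print("reader",P,s.fun.round(1))
yl=np.arctan2(*(R(510,568,50)-R(413,100,50))[[1,0]]); yr=np.arctan2(*(R(768,517,50)-R(680,50,50))[[1,0]]);print("edge yaw",yl+np.pi,yr+np.pi)
print("front yaw",np.arctan2(fr[0]-fl[0],-(fr[1]-fl[1])))
for nm,u,v,z in(("hoodL",452,283,96),("hoodR",712,233,96)):
    w=R(u,v,z)[:2]-P[:2];c,q=np.cos(P[2]),np.sin(P[2]);print(nm,c*w[0]+q*w[1],-q*w[0]+c*w[1])
d=(kn-pv)[:2];print("knob r",np.hypot(*d),"angle",-(np.arctan2(d[1],d[0])-(P[2]-np.pi/2)))
cc=lambda u,v:(335+u/4.444-.39,190+v/4.444-.39)
C=lambda u,v,z:ray("top0",*cc(u,v),z)
post=C(147,140,50); nose=C(299,97,8); tail=C(45,160,8)
print("post",post,"nose",nose,"tail",tail,"yaws",[np.arctan2(*(nose-q)[[1,0]]) for q in(post,tail)],np.linalg.norm((nose-post)[:2]),np.linalg.norm((nose-tail)[:2]))
d=(nose-tail)/np.linalg.norm((nose-tail)[:2]);print("origin from nose/tail",nose-120*d, tail+60*d)
E
```

```text
[377.62322887 197.44109421  50.        ] [420.00362883 -11.79840702  50.        ] [501.15027032 168.26505572  68.        ] [497.60366937  66.93288814 100.        ] 213.48833030207655
reader [6.28801848e+02 1.42219896e+02 2.07722982e-01] [-1.5  3.9  1.5 -2.1 -0.1 -1.9]
edge yaw 0.22372134802257104 0.19127060957162767
front yaw 0.19984140528590447
hoodL -4.094145489646348 100.35434694917254
hoodR -6.70939409614798 -109.51236985344487
knob r 101.39421367013794 angle 0.24270845550103615
post [ 453.22629206 -326.79660924   50.        ] nose [ 483.72040029 -442.77181373    8.        ] tail [ 439.58319857 -267.98347708    8.        ] yaws [np.float64(-1.3136797281842385), np.float64(-1.3234491861931368)] 119.91721599629643 180.27494335822064
origin from nose/tail [ 454.34047589 -326.423973      8.        ] [ 454.27316077 -326.15739745    8.        ]
```

```bash
cat >> h.py <<'E'
import os
P=[628.8,142.2,0.204]; PV=rd(P,(-120,50,68))[:2]
def knob(th,r=100): a=P[2]-np.pi/2-th; return PV+r*np.array([np.cos(a),np.sin(a)])
def cmd(): return json.load(open("cmd.json")) if os.path.exists("cmd.json") else [231.316,-607.462,231.313,0.3638]
def plan(wps):
    """wps: (x,y,z,yaw,label) of one call; prints rounded rows in tool axes (cm, rad), stores last"""
    x,y,z,a=cmd(); c,s=np.cos(a),np.sin(a)
    for w in wps:
        d=np.array(w[:3])-[x,y,z]; r=np.round(np.array([c*d[0]+s*d[1],s*d[0]-c*d[1],-d[2]])/10,2); az=round(-(w[3]-a),3)
        print(dict(dx=r[0],dy=r[1],dz=r[2],az=az),*w[4:])
    r=r*10; json.dump([x+c*r[0]+s*r[1],y+s*r[0]-c*r[1],z-r[2],a-az],open("cmd.json","w"))
E
python3 - <<'E'
from h import *
k=knob(.24); yk=P[2]+np.pi/2-.24; print(k,yk)
plan([(365,-270,230,1.0)])
plan([(*k,190,yk)])
plan([(*k,90,yk)])
print(cmd())
E
```

```text
[497.55969023  66.91743643] 1.5347963267948965
{'dx': np.float64(24.5), 'dy': np.float64(-26.78), 'dz': np.float64(0.13), 'az': -0.636}
{'dx': np.float64(35.51), 'dy': np.float64(-7.06), 'dz': np.float64(4.0), 'az': -0.535}
{'dx': np.float64(0.0), 'dy': np.float64(0.0), 'dz': np.float64(10.0), 'az': 0.0}
[497.51122245249496, 66.91394624604179, 90.01299999999998, 1.5348000000000002]
```

>>> send_rows --series '[{"dx": 24.5,"dy": -26.78,"dz": 0.13,"az": -0.636,"hand": 0.6},{"dx": 24.5,"dy": -26.78,"dz": 0.13,"az": -0.636,"hand": 0.6},{"dx": 24.5,"dy": -26.78,"dz": 0.13,"az": -0.636,"hand": 0.6},{"dx": 24.5,"dy": -26.78,"dz": 0.13,"az": -0.636,"hand": 0.6},{"dx": 24.5,"dy": -26.78,"dz": 0.13,"az": -0.636,"hand": 0.6},{"dx": 24.5,"dy": -26.78,"dz": 0.13,"az": -0.636,"hand": 0.6},{"dx": 24.5,"dy": -26.78,"dz": 0.13,"az": -0.636,"hand": 0.6},{"dx": 24.5,"dy": -26.78,"dz": 0.13,"az": -0.636,"hand": 0.6},{"dx": 24.5,"dy": -26.78,"dz": 0.13,"az": -0.636,"hand": 0.6}]'

```text
invalid input at $.series[0]: expected keys ax, ay, az, dx, dy, dz, hand
```

>>> send_rows --series '[{"dx": 35.51,"dy": -7.06,"dz": 4,"az": -0.535,"hand": 0.6},{"dx": 35.51,"dy": -7.06,"dz": 4,"az": -0.535,"hand": 0.6},{"dx": 35.51,"dy": -7.06,"dz": 4,"az": -0.535,"hand": 0.6},{"dx": 35.51,"dy": -7.06,"dz": 4,"az": -0.535,"hand": 0.6},{"dx": 35.51,"dy": -7.06,"dz": 4,"az": -0.535,"hand": 0.6},{"dx": 35.51,"dy": -7.06,"dz": 4,"az": -0.535,"hand": 0.6},{"dx": 35.51,"dy": -7.06,"dz": 4,"az": -0.535,"hand": 0.6},{"dx": 35.51,"dy": -7.06,"dz": 4,"az": -0.535,"hand": 0.6},{"dx": 35.51,"dy": -7.06,"dz": 4,"az": -0.535,"hand": 0.6},{"dx": 35.51,"dy": -7.06,"dz": 4,"az": -0.535,"hand": 0.6}]'

```text
invalid input at $.series[0]: expected keys ax, ay, az, dx, dy, dz, hand
```

>>> send_rows --series '[{"ax": 0,"ay": 0,"dx": 24.5,"dy": -26.78,"dz": 0.13,"az": -0.636,"hand": 0.6},{"ax": 0,"ay": 0,"dx": 24.5,"dy": -26.78,"dz": 0.13,"az": -0.636,"hand": 0.6},{"ax": 0,"ay": 0,"dx": 24.5,"dy": -26.78,"dz": 0.13,"az": -0.636,"hand": 0.6},{"ax": 0,"ay": 0,"dx": 24.5,"dy": -26.78,"dz": 0.13,"az": -0.636,"hand": 0.6},{"ax": 0,"ay": 0,"dx": 24.5,"dy": -26.78,"dz": 0.13,"az": -0.636,"hand": 0.6},{"ax": 0,"ay": 0,"dx": 24.5,"dy": -26.78,"dz": 0.13,"az": -0.636,"hand": 0.6},{"ax": 0,"ay": 0,"dx": 24.5,"dy": -26.78,"dz": 0.13,"az": -0.636,"hand": 0.6},{"ax": 0,"ay": 0,"dx": 24.5,"dy": -26.78,"dz": 0.13,"az": -0.636,"hand": 0.6},{"ax": 0,"ay": 0,"dx": 24.5,"dy": -26.78,"dz": 0.13,"az": -0.636,"hand": 0.6}]'

```text
clock: 1.0
eef_pos: [365.8, -268.0, 230.1]
tool_rot: [-3.141, -0.0, 1.005]
force: [-0.7, -0.6, -0.3]
width: 34.0
gripper_force: 0.0
```

>>> send_rows --series '[{"ax": 0,"ay": 0,"dx": 35.51,"dy": -7.06,"dz": 4,"az": -0.535,"hand": 0.6},{"ax": 0,"ay": 0,"dx": 35.51,"dy": -7.06,"dz": 4,"az": -0.535,"hand": 0.6},{"ax": 0,"ay": 0,"dx": 35.51,"dy": -7.06,"dz": 4,"az": -0.535,"hand": 0.6},{"ax": 0,"ay": 0,"dx": 35.51,"dy": -7.06,"dz": 4,"az": -0.535,"hand": 0.6},{"ax": 0,"ay": 0,"dx": 35.51,"dy": -7.06,"dz": 4,"az": -0.535,"hand": 0.6},{"ax": 0,"ay": 0,"dx": 35.51,"dy": -7.06,"dz": 4,"az": -0.535,"hand": 0.6},{"ax": 0,"ay": 0,"dx": 35.51,"dy": -7.06,"dz": 4,"az": -0.535,"hand": 0.6},{"ax": 0,"ay": 0,"dx": 35.51,"dy": -7.06,"dz": 4,"az": -0.535,"hand": 0.6},{"ax": 0,"ay": 0,"dx": 35.51,"dy": -7.06,"dz": 4,"az": -0.535,"hand": 0.6},{"ax": 0,"ay": 0,"dx": 35.51,"dy": -7.06,"dz": 4,"az": -0.535,"hand": 0.6}]'

```text
clock: 2.0
eef_pos: [497.4, 64.1, 189.6]
tool_rot: [-3.14, 0.002, 1.532]
force: [-0.3, -0.1, -0.6]
width: 34.2
gripper_force: 0.0
```

Good tracking. Next I descend, then sweep the knob along its arc.

```bash
python3 - <<'E'
from h import *
k=knob(.24); yk=P[2]+np.pi/2
plan([(*k,80,yk-.24)])
for T in((.38,.52,.66,.8,.94),(1.08,1.22,1.36,1.5,1.64,1.75)):
    plan([(*knob(t),80,yk-t,t) for t in T])
plan([(*knob(1.75),180,yk-1.75)])
E
```

```text
{'dx': np.float64(0.0), 'dy': np.float64(0.0), 'dz': np.float64(1.0), 'az': 0.0}
{'dx': np.float64(0.1), 'dy': np.float64(-1.39), 'dz': np.float64(0.0), 'az': 0.14} 0.38
{'dx': np.float64(0.39), 'dy': np.float64(-2.76), 'dz': np.float64(0.0), 'az': 0.28} 0.52
{'dx': np.float64(0.87), 'dy': np.float64(-4.07), 'dz': np.float64(0.0), 'az': 0.42} 0.66
{'dx': np.float64(1.53), 'dy': np.float64(-5.31), 'dz': np.float64(0.0), 'az': 0.56} 0.8
{'dx': np.float64(2.35), 'dy': np.float64(-6.44), 'dz': np.float64(0.0), 'az': 0.7} 0.94
{'dx': np.float64(0.1), 'dy': np.float64(-1.39), 'dz': np.float64(0.0), 'az': 0.14} 1.08
{'dx': np.float64(0.39), 'dy': np.float64(-2.76), 'dz': np.float64(0.0), 'az': 0.28} 1.22
{'dx': np.float64(0.87), 'dy': np.float64(-4.08), 'dz': np.float64(0.0), 'az': 0.42} 1.36
{'dx': np.float64(1.53), 'dy': np.float64(-5.31), 'dz': np.float64(0.0), 'az': 0.56} 1.5
{'dx': np.float64(2.35), 'dy': np.float64(-6.44), 'dz': np.float64(0.0), 'az': 0.7} 1.64
{'dx': np.float64(3.11), 'dy': np.float64(-7.24), 'dz': np.float64(0.0), 'az': 0.81} 1.75
{'dx': np.float64(-0.0), 'dy': np.float64(-0.0), 'dz': np.float64(-10.0), 'az': 0.0}
```

>>> send_rows --series '[{"ax": 0,"ay": 0,"az": 0,"dx": 0,"dy": 0,"dz": 4,"hand": 0.6},{"ax": 0,"ay": 0,"az": 0,"dx": 0,"dy": 0,"dz": 8,"hand": 0.6},{"ax": 0,"ay": 0,"az": 0,"dx": 0,"dy": 0,"dz": 10,"hand": 0.6},{"ax": 0,"ay": 0,"az": 0,"dx": 0,"dy": 0,"dz": 11,"hand": 0.6},{"ax": 0,"ay": 0,"az": 0,"dx": 0,"dy": 0,"dz": 11,"hand": 0.6}]'

```text
clock: 2.5
eef_pos: [496.8, 64.5, 79.3]
tool_rot: [-3.139, 0.002, 1.532]
force: [-0.6, -0.0, -0.2]
width: 34.1
gripper_force: 0.0
```

>>> send_rows --series '[{"ax": 0,"ay": 0,"az": 0.14,"dx": 0.1,"dy": -1.39,"dz": 0,"hand": 0.6},{"ax": 0,"ay": 0,"az": 0.28,"dx": 0.39,"dy": -2.76,"dz": 0,"hand": 0.6},{"ax": 0,"ay": 0,"az": 0.42,"dx": 0.87,"dy": -4.07,"dz": 0,"hand": 0.6},{"ax": 0,"ay": 0,"az": 0.56,"dx": 1.53,"dy": -5.31,"dz": 0,"hand": 0.6},{"ax": 0,"ay": 0,"az": 0.7,"dx": 2.35,"dy": -6.44,"dz": 0,"hand": 0.6}]'

```text
clock: 3.0
eef_pos: [434.9, 91.7, 81.6]
tool_rot: [3.139, -0.002, 0.826]
force: [0.0, 0.5, -0.8]
width: 34.2
gripper_force: 0.5
```

>>> send_rows --series '[{"ax": 0,"ay": 0,"az": 0.14,"dx": 0.1,"dy": -1.39,"dz": 0,"hand": 0.6},{"ax": 0,"ay": 0,"az": 0.28,"dx": 0.39,"dy": -2.76,"dz": 0,"hand": 0.6},{"ax": 0,"ay": 0,"az": 0.42,"dx": 0.87,"dy": -4.08,"dz": 0,"hand": 0.6},{"ax": 0,"ay": 0,"az": 0.56,"dx": 1.53,"dy": -5.31,"dz": 0,"hand": 0.6},{"ax": 0,"ay": 0,"az": 0.7,"dx": 2.35,"dy": -6.44,"dz": 0,"hand": 0.6},{"ax": 0,"ay": 0,"az": 0.81,"dx": 3.11,"dy": -7.24,"dz": 0,"hand": 0.6},{"ax": 0,"ay": 0,"az": 0.81,"dx": 3.11,"dy": -7.24,"dz": 0,"hand": 0.6}]'

```text
clock: 3.7
eef_pos: [402.1, 165.8, 81.3]
tool_rot: [-3.139, -0.002, 0.026]
force: [-0.5, -0.2, -0.4]
width: 34.1
gripper_force: 0.0
```

>>> send_rows --series '[{"ax": 0,"ay": 0,"az": 0,"dx": 0,"dy": 0,"dz": -4,"hand": 0.6},{"ax": 0,"ay": 0,"az": 0,"dx": 0,"dy": 0,"dz": -8,"hand": 0.6},{"ax": 0,"ay": 0,"az": 0,"dx": 0,"dy": 0,"dz": -10,"hand": 0.6},{"ax": 0,"ay": 0,"az": 0,"dx": 0,"dy": 0,"dz": -10,"hand": 0.6}]'

```text
clock: 4.1
eef_pos: [403.8, 164.3, 183.3]
tool_rot: [-3.138, -0.007, 0.026]
force: [0.1, -0.7, 0.2]
width: 34.0
gripper_force: 0.0
```

```bash
python3 - <<'E'
from h import *
print(cmd())
plan([(425,-80,190,.9)])
plan([(453.9,-326.5,190,1.82)])
plan([(453.9,-326.5,90,1.82)])
E
```

```text
[401.21676029810664, 164.37052940879838, 180.01299999999998, 0.024800000000000155]
{'dx': np.float64(1.77), 'dy': np.float64(24.49), 'dz': np.float64(-1.0), 'az': -0.875}
{'dx': np.float64(-17.51), 'dy': np.float64(17.59), 'dz': np.float64(0.0), 'az': -0.92}
{'dx': np.float64(0.0), 'dy': np.float64(0.0), 'dz': np.float64(10.0), 'az': -0.0}
```

>>> send_rows --series '[{"ax": 0,"ay": 0,"az": -0.875,"dx": 1.77,"dy": 24.49,"dz": -1,"hand": 0.35},{"ax": 0,"ay": 0,"az": -0.875,"dx": 1.77,"dy": 24.49,"dz": -1,"hand": 0.35},{"ax": 0,"ay": 0,"az": -0.875,"dx": 1.77,"dy": 24.49,"dz": -1,"hand": 0.35},{"ax": 0,"ay": 0,"az": -0.875,"dx": 1.77,"dy": 24.49,"dz": -1,"hand": 0.35},{"ax": 0,"ay": 0,"az": -0.875,"dx": 1.77,"dy": 24.49,"dz": -1,"hand": 0.35},{"ax": 0,"ay": 0,"az": -0.875,"dx": 1.77,"dy": 24.49,"dz": -1,"hand": 0.35},{"ax": 0,"ay": 0,"az": -0.875,"dx": 1.77,"dy": 24.49,"dz": -1,"hand": 0.35}]'

```text
clock: 4.8
eef_pos: [424.4, -82.9, 189.8]
tool_rot: [3.142, -0.0, 0.896]
force: [-0.0, 0.5, -0.6]
width: 55.8
gripper_force: 0.0
```

>>> send_rows --series '[{"ax": 0,"ay": 0,"az": -0.92,"dx": -17.51,"dy": 17.59,"dz": 0,"hand": 0.35},{"ax": 0,"ay": 0,"az": -0.92,"dx": -17.51,"dy": 17.59,"dz": 0,"hand": 0.35},{"ax": 0,"ay": 0,"az": -0.92,"dx": -17.51,"dy": 17.59,"dz": 0,"hand": 0.35},{"ax": 0,"ay": 0,"az": -0.92,"dx": -17.51,"dy": 17.59,"dz": 0,"hand": 0.35},{"ax": 0,"ay": 0,"az": -0.92,"dx": -17.51,"dy": 17.59,"dz": 0,"hand": 0.35},{"ax": 0,"ay": 0,"az": -0.92,"dx": -17.51,"dy": 17.59,"dz": 0,"hand": 0.35},{"ax": 0,"ay": 0,"az": -0.92,"dx": -17.51,"dy": 17.59,"dz": 0,"hand": 0.35},{"ax": 0,"ay": 0,"az": -0.92,"dx": -17.51,"dy": 17.59,"dz": 0,"hand": 0.35}]'

```text
clock: 5.6
eef_pos: [454.1, -324.3, 189.6]
tool_rot: [3.142, -0.002, 1.819]
force: [-0.7, -0.3, -1.0]
width: 55.1
gripper_force: 0.0
```

>>> send_rows --series '[{"ax": 0,"ay": 0,"az": 0,"dx": 0,"dy": 0,"dz": 4,"hand": 0.35},{"ax": 0,"ay": 0,"az": 0,"dx": 0,"dy": 0,"dz": 8,"hand": 0.35},{"ax": 0,"ay": 0,"az": 0,"dx": 0,"dy": 0,"dz": 10,"hand": 0.35},{"ax": 0,"ay": 0,"az": 0,"dx": 0,"dy": 0,"dz": 10,"hand": 0.35}]'

```text
clock: 6.0
eef_pos: [452.4, -322.9, 87.5]
tool_rot: [-3.137, -0.005, 1.82]
force: [-1.2, 1.2, -0.1]
width: 55.4
gripper_force: 0.0
```

```bash
python3 - <<'E'
from h import *
grab("scene","scene1");grab("top","top1")
a=cv2.imread("pics/scene1.png");b=cv2.imread("pics/top1.png")
im=np.zeros((600,800,3),np.uint8)
im[:600,:400]=cv2.resize(a[210:330,130:210],(400,600)); im[:582,400:]=cv2.resize(b[90:250,160:270],(400,582),interpolation=cv2.INTER_CUBIC)
cv2.imwrite("pics/crop2.png",im)
print(read_state()["eef_pos"],cmd())
E
```

```text
[ 454.6688363  -325.01554401   90.51445821] [453.87821194961805, -326.522766822139, 90.01299999999998, 1.8198000000000003]
```

View pics/crop2.png

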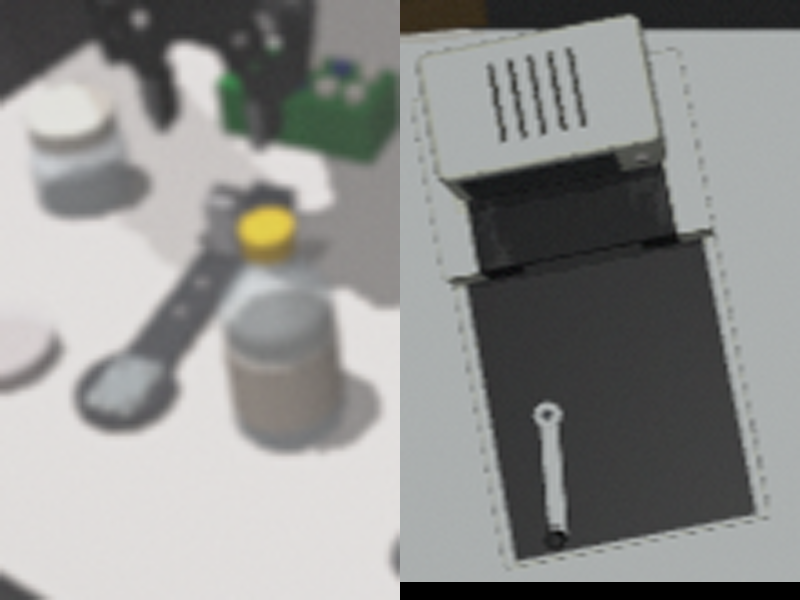

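The retainer is now swung clear: pivot at crop (547,413), knob (556,540), ≈1.7 rad. The gripper is centred over the post at (222,205). Next is the descent and grasp.

>>> send_rows --series '[{"ax": 0,"ay": 0,"az": 0,"dx": 0,"dy": 0,"dz": 3,"hand": 0.35},{"ax": 0,"ay": 0,"az": 0,"dx": 0,"dy": 0,"dz": 6,"hand": 0.35},{"ax": 0,"ay": 0,"az": 0,"dx": 0,"dy": 0,"dz": 7.4,"hand": 0.35},{"ax": 0,"ay": 0,"az": 0,"dx": 0,"dy": 0,"dz": 7.4,"hand": 0.35},{"ax": 0,"ay": 0,"az": 0,"dx": 0,"dy": 0,"dz": 7.4,"hand": 0.35}]'

```text
clock: 6.6
eef_pos: [454.9, -326.8, 17.3]
tool_rot: [3.14, 0.001, 1.82]
force: [1.1, -0.4, 0.8]
width: 55.8
gripper_force: 0.0
```

>>> send_rows --series '[{"ax": 0,"ay": 0,"az": 0,"dx": 0,"dy": 0,"dz": 0,"hand": 0.6},{"ax": 0,"ay": 0,"az": 0,"dx": 0,"dy": 0,"dz": 0,"hand": 0.9},{"ax": 0,"ay": 0,"az": 0,"dx": 0,"dy": 0,"dz": 0,"hand": 0.9},{"ax": 0,"ay": 0,"az": 0,"dx": 0,"dy": 0,"dz": 0,"hand": 0.9},{"ax": 0,"ay": 0,"az": 0,"dx": 0,"dy": 0,"dz": 0,"hand": 0.9}]'

```text
clock: 7.1
eef_pos: [454.4, -327.0, 17.2]
tool_rot: [3.14, 0.001, 1.819]
force: [-0.9, 0.7, 6.2]
width: 17.4
gripper_force: 58.9
```

```bash
python3 - <<'E'
from h import *
c=[453.88,-326.52,16.0,1.8198]; json.dump(c,open("cmd.json","w"))
q=rd(P,(-180,0,0)); print(q)
plan([(c[0],c[1],z,c[3]) for z in(30,60,100,140)])
plan([(455,-80,150,1.82)])
plan([(454,10,150,2.58)])
plan([(q[0],q[1],150,3.344)])
print(cmd())
E
```

```text
[452.53246882 105.73416049   0.        ]
{'dx': np.float64(0.0), 'dy': np.float64(0.0), 'dz': np.float64(-1.4), 'az': -0.0}
{'dx': np.float64(0.0), 'dy': np.float64(0.0), 'dz': np.float64(-4.4), 'az': -0.0}
{'dx': np.float64(0.0), 'dy': np.float64(0.0), 'dz': np.float64(-8.4), 'az': -0.0}
{'dx': np.float64(0.0), 'dy': np.float64(0.0), 'dz': np.float64(-12.4), 'az': -0.0}
{'dx': np.float64(23.86), 'dy': np.float64(6.18), 'dz': np.float64(-1.0), 'az': -0.0}
{'dx': np.float64(8.75), 'dy': np.float64(2.12), 'dz': np.float64(-0.0), 'az': -0.76}
{'dx': np.float64(5.22), 'dy': np.float64(8.03), 'dz': np.float64(-0.0), 'az': -0.764}
[452.55576714043923, 105.74213003117298, 150.0, 3.3438]
```

>>> send_rows --series '[{"ax": 0,"ay": 0,"az": 0,"dx": 0,"dy": 0,"dz": -1.4,"hand": 0.9},{"ax": 0,"ay": 0,"az": 0,"dx": 0,"dy": 0,"dz": -4.4,"hand": 0.9},{"ax": 0,"ay": 0,"az": 0,"dx": 0,"dy": 0,"dz": -8.4,"hand": 0.9},{"ax": 0,"ay": 0,"az": 0,"dx": 0,"dy": 0,"dz": -12.4,"hand": 0.9},{"ax": 0,"ay": 0,"az": 0,"dx": 0,"dy": 0,"dz": -12.4,"hand": 0.9}]'

```text
clock: 7.6
eef_pos: [456.9, -328.3, 145.7]
tool_rot: [3.135, 0.008, 1.82]
force: [0.5, -0.6, -3.9]
width: 17.2
gripper_force: 58.9
```

>>> send_rows --series '[{"ax": 0,"ay": 0,"az": 0,"dx": 2,"dy": 0.5,"dz": -0.5,"hand": 0.9},{"ax": 0,"ay": 0,"az": 0,"dx": 5,"dy": 1.3,"dz": -1,"hand": 0.9},{"ax": 0,"ay": 0,"az": 0,"dx": 9,"dy": 2.3,"dz": -1,"hand": 0.9},{"ax": 0,"ay": 0,"az": 0,"dx": 13,"dy": 3.4,"dz": -1,"hand": 0.9},{"ax": 0,"ay": 0,"az": 0,"dx": 17,"dy": 4.4,"dz": -1,"hand": 0.9},{"ax": 0,"ay": 0,"az": 0,"dx": 21,"dy": 5.4,"dz": -1,"hand": 0.9},{"ax": 0,"ay": 0,"az": 0,"dx": 23.86,"dy": 6.18,"dz": -1,"hand": 0.9}]'

```text
clock: 8.3
eef_pos: [453.7, -77.0, 149.8]
tool_rot: [-3.14, -0.002, 1.822]
force: [0.3, 0.9, -2.8]
width: 17.1
gripper_force: 58.9
```

>>> send_rows --series '[{"ax": 0,"ay": 0,"az": -0.12,"dx": 1.5,"dy": 0.3,"dz": 0,"hand": 0.9},{"ax": 0,"ay": 0,"az": -0.25,"dx": 3,"dy": 0.7,"dz": 0,"hand": 0.9},{"ax": 0,"ay": 0,"az": -0.38,"dx": 4.5,"dy": 1.1,"dz": 0,"hand": 0.9},{"ax": 0,"ay": 0,"az": -0.51,"dx": 6,"dy": 1.5,"dz": 0,"hand": 0.9},{"ax": 0,"ay": 0,"az": -0.64,"dx": 7.5,"dy": 1.8,"dz": 0,"hand": 0.9},{"ax": 0,"ay": 0,"az": -0.76,"dx": 8.75,"dy": 2.12,"dz": 0,"hand": 0.9}]'

```text
clock: 8.9
eef_pos: [452.9, 10.7, 149.7]
tool_rot: [-3.141, -0.001, 2.585]
force: [-0.5, 0.2, -2.5]
width: 17.2
gripper_force: 59.0
```

>>> send_rows --series '[{"ax": 0,"ay": 0,"az": -0.12,"dx": 0.9,"dy": 1.3,"dz": 0,"hand": 0.9},{"ax": 0,"ay": 0,"az": -0.25,"dx": 1.8,"dy": 2.7,"dz": 0,"hand": 0.9},{"ax": 0,"ay": 0,"az": -0.38,"dx": 2.7,"dy": 4.1,"dz": 0,"hand": 0.9},{"ax": 0,"ay": 0,"az": -0.51,"dx": 3.6,"dy": 5.5,"dz": 0,"hand": 0.9},{"ax": 0,"ay": 0,"az": -0.64,"dx": 4.4,"dy": 6.8,"dz": 0,"hand": 0.9},{"ax": 0,"ay": 0,"az": -0.764,"dx": 5.22,"dy": 8.03,"dz": 0,"hand": 0.9},{"ax": 0,"ay": 0,"az": -0.764,"dx": 5.22,"dy": 8.03,"dz": 0,"hand": 0.9},{"ax": 0,"ay": 0,"az": -0.764,"dx": 5.22,"dy": 8.03,"dz": 0,"hand": 0.9}]'

```text
clock: 9.7
eef_pos: [451.8, 105.0, 149.7]
tool_rot: [-3.141, -0.002, -2.941]
force: [-0.1, -0.7, -3.7]
width: 17.2
gripper_force: 59.0
```

```bash
python3 - <<'E'
from h import *
grab("scene","scene2");grab("top","top2")
a=cv2.imread("pics/scene2.png");b=cv2.imread("pics/top2.png")
im=np.zeros((600,800,3),np.uint8)
im[:600,:400]=cv2.resize(a[110:230,220:300],(400,600),interpolation=cv2.INTER_CUBIC); im[:582,400:]=cv2.resize(b[90:250,160:270],(400,582),interpolation=cv2.INTER_CUBIC)
cv2.imwrite("pics/crop3.png",im)
s=read_state();print(s["eef_pos"],s["tool_rot"],s["force"],s["torque"],s["width"],s["qpos"])
E
```

```text
[452.14609085 104.35643201 149.74840412] [-3.14036947e+00 -1.32657013e-03 -2.94235913e+00] [ 0.32037371  0.44387824 -3.05450097] [-0.03823612  0.20097181  0.02220084] 16.97780467234488 [ 0.11929739  0.55444888 -0.58572562  2.09212658  0.51165517  0.63882834
  0.95181357]
```

View pics/crop3.png

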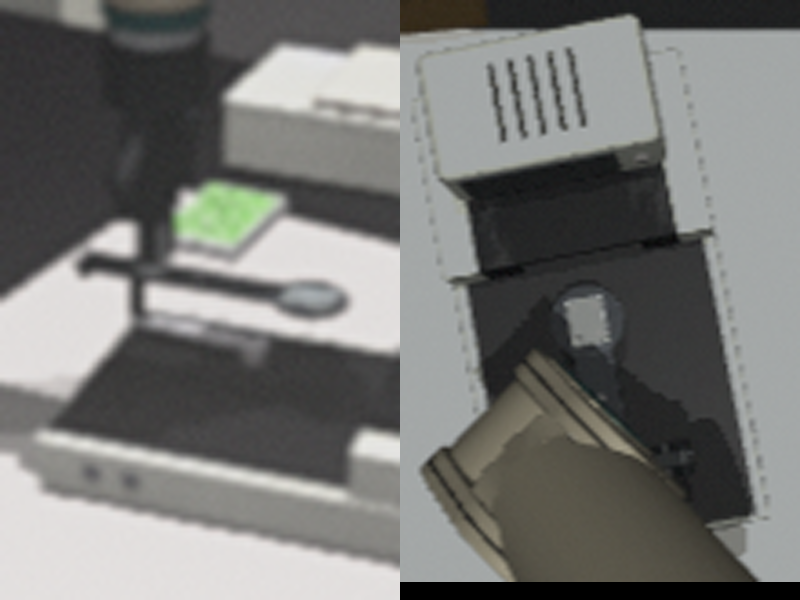

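The picture shows the carrier held, nose towards the mouth. The chip is at scene crop (313,298) and top crop (587,320); the retainer is clear behind. I'll triangulate the chip to get the carrier's tilt and position in the grip.

```bash
python3 - <<'E'
from h import *
uv1=np.array([220+313/5-.4,110+298/5-.4]); uv2=np.array([160+(587-400)/3.636-.36,90+320/3.636-.36])
Ms=[]
for tg in("scene2","top2"):
    p,K,R,t=load(tg); Ms.append(K@np.hstack([R,np.ravel(t)[:,None]]))
X=cv2.triangulatePoints(Ms[0],Ms[1],uv1,uv2); X=(X[:3]/X[3]).ravel(); print("chip",X)
d=X[:2]-[452.1,104.4]; print(np.hypot(*d),np.arctan2(d[1],d[0]))
# carrier z at post: foot bottom = tcp_z-17.2
print("level expectation z", 149.7-17.2+15)
# reader check: dark deck corners, hood line
w=rd(P,(-180,0,0));print(w)
for X in((0,80,96),(0,-80,96),(-235,110,50),(-235,-110,50),(56,85,180),(56,-85,180),(0,110,87),(0,-110,87)):
    u=proj("top2",rd(P,X)); print(X,((u+.36-[160,90])*3.636+[400,0]).round())
E
```

```text
chip [569.70868136 126.3357829  143.13080015]
119.63686933173966 0.18439623082190476
level expectation z 147.5
[452.53246882 105.73416049   0.        ]
(0, 80, 96) [476. 272.]
(0, -80, 96) [674. 233.]
(-235, 110, 50) [504. 569.]
(-235, -110, 50) [770. 516.]
(56, 85, 180) [433. 183.]
(56, -85, 180) [659. 138.]
(0, 110, 87) [442. 282.]
(0, -110, 87) [711. 227.]
```

>>> send_rows --series '[{"ax": 0,"ay": 0,"az": 0,"dx": 0,"dy": 0.1,"dz": 2,"hand": 0.9},{"ax": 0,"ay": 0,"az": 0,"dx": 0,"dy": 0.1,"dz": 4,"hand": 0.9},{"ax": 0,"ay": 0,"az": 0,"dx": 0,"dy": 0.1,"dz": 6,"hand": 0.9},{"ax": 0,"ay": 0,"az": 0,"dx": 0,"dy": 0.1,"dz": 6.8,"hand": 0.9},{"ax": 0,"ay": 0,"az": 0,"dx": 0,"dy": 0.1,"dz": 6.8,"hand": 0.9}]'

```text
clock: 10.3
eef_pos: [451.7, 105.9, 81.3]
tool_rot: [-3.141, -0.002, -2.94]
force: [-0.3, 0.2, -3.4]
width: 17.2
gripper_force: 59.0
```

>>> send_rows --series '[{"ax": 0,"ay": 0,"az": 0,"dx": -1,"dy": 0,"dz": 0,"hand": 0.9},{"ax": 0,"ay": 0,"az": 0,"dx": -2,"dy": 0,"dz": 0,"hand": 0.9},{"ax": 0,"ay": 0,"az": 0,"dx": -3,"dy": 0,"dz": 0,"hand": 0.9},{"ax": 0,"ay": 0,"az": 0,"dx": -4,"dy": 0,"dz": 0,"hand": 0.9},{"ax": 0,"ay": 0,"az": 0,"dx": -5,"dy": 0,"dz": 0,"hand": 0.9}]'

```text
clock: 10.8
eef_pos: [502.6, 116.9, 82.3]
tool_rot: [3.141, 0.001, -2.94]
force: [-0.4, -0.8, -2.5]
width: 17.1
gripper_force: 59.0
```

```bash
python3 - <<'E'
from h import *
grab("scene","scene3");grab("top","top3")
a=cv2.imread("pics/scene3.png");b=cv2.imread("pics/top3.png")
im=np.zeros((600,800,3),np.uint8)
im[:540,:400]=cv2.resize(a[130:238,225:305],(400,540),interpolation=cv2.INTER_CUBIC); im[:582,400:]=cv2.resize(b[90:250,160:270],(400,582),interpolation=cv2.INTER_CUBIC)
cv2.imwrite("pics/crop4.png",im)
s=read_state();print(s["eef_pos"],s["tool_rot"],s["force"],s["torque"])
E
```

```text
[503.48978907 117.32906161  82.19374544] [ 3.14071721e+00  2.39965991e-03 -2.94039774e+00] [ 0.12363896  0.0200763  -3.35001688] [-0.03419413  0.20997873  0.01757624]
```

View pics/crop4.png

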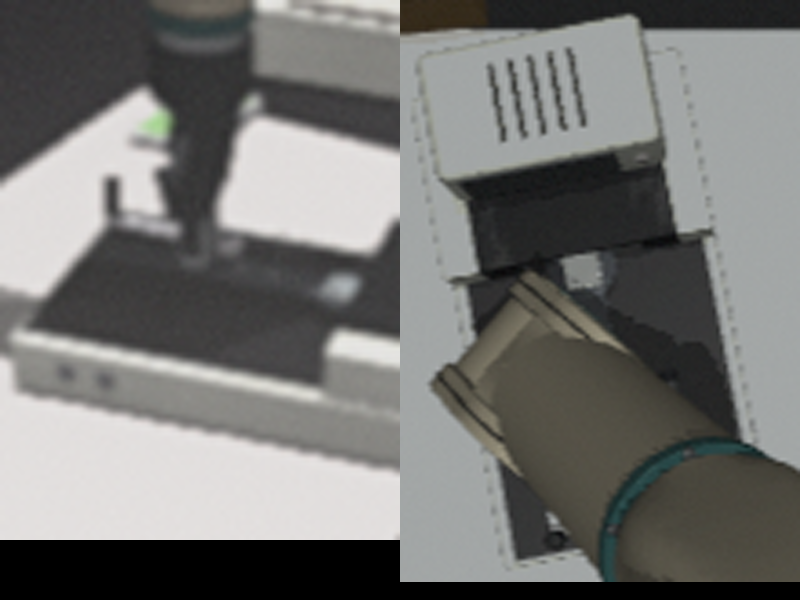

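The chip is at top crop (583,271), centred on the hood axis just short of the mouth. I go in and then lower to feel for the plate.

>>> send_rows --series '[{"ax": 0,"ay": 0,"az": 0,"dx": -1,"dy": 0,"dz": 0,"hand": 0.9},{"ax": 0,"ay": 0,"az": 0,"dx": -2,"dy": 0,"dz": 0,"hand": 0.9},{"ax": 0,"ay": 0,"az": 0,"dx": -3,"dy": 0,"dz": 0,"hand": 0.9},{"ax": 0,"ay": 0,"az": 0,"dx": -4,"dy": 0,"dz": 0,"hand": 0.9},{"ax": 0,"ay": 0,"az": 0,"dx": -4.9,"dy": 0,"dz": 0,"hand": 0.9},{"ax": 0,"ay": 0,"az": 0,"dx": -4.9,"dy": 0,"dz": 0,"hand": 0.9}]'

```text
clock: 11.5
eef_pos: [551.1, 127.1, 82.0]
tool_rot: [3.141, 0.002, -2.94]
force: [0.3, -0.0, -2.8]
width: 17.3
gripper_force: 59.0
```

>>> send_rows --series '[{"ax": 0,"ay": 0,"az": 0,"dx": 0,"dy": 0,"dz": 0.2,"hand": 0.9},{"ax": 0,"ay": 0,"az": 0,"dx": 0,"dy": 0,"dz": 0.4,"hand": 0.9},{"ax": 0,"ay": 0,"az": 0,"dx": 0,"dy": 0,"dz": 0.4,"hand": 0.9}]'

```text
clock: 11.8
eef_pos: [548.6, 126.3, 77.6]
tool_rot: [-3.141, -0.001, -2.939]
force: [-0.0, 0.2, -1.9]
width: 17.3
gripper_force: 59.0
```

>>> send_rows --series '[{"ax": 0,"ay": 0,"az": 0,"dx": 0,"dy": 0,"dz": 0.1,"hand": 0.9},{"ax": 0,"ay": 0,"az": 0,"dx": 0,"dy": 0,"dz": 0.2,"hand": 0.9},{"ax": 0,"ay": 0,"az": 0,"dx": 0,"dy": 0,"dz": 0.2,"hand": 0.9}]'

```text
clock: 12.1
eef_pos: [549.2, 126.5, 75.9]
tool_rot: [-3.141, -0.0, -2.939]
force: [0.2, 0.2, -3.3]
width: 16.8
gripper_force: 59.0
```

>>> send_rows --series '[{"ax": 0,"ay": 0,"az": 0,"dx": 0,"dy": 0,"dz": 0.1,"hand": 0.9},{"ax": 0,"ay": 0,"az": 0,"dx": 0,"dy": 0,"dz": 0.2,"hand": 0.9},{"ax": 0,"ay": 0,"az": 0,"dx": 0,"dy": 0,"dz": 0.2,"hand": 0.9}]'

```text
clock: 12.4
eef_pos: [549.3, 126.5, 73.9]
tool_rot: [-3.142, -0.0, -2.939]
force: [-0.3, 0.1, -3.4]
width: 16.9
gripper_force: 59.0
```

```bash
python3 - <<'E'
from h import *
s=read_state();print(s["eef_pos"],s["tool_rot"],s["force"],s["torque"])
E
```

```text
[549.25779663 126.52784063  73.88127256] [-3.14150744e+00 -2.50314366e-04 -2.93938963e+00] [-0.33081362  0.06074103 -3.36682214] [-0.04123872  0.24049035  0.00111706]
```

>>> send_rows --series '[{"ax": 0,"ay": 0,"az": 0,"dx": 0,"dy": 0,"dz": 0.1,"hand": 0.9},{"ax": 0,"ay": 0,"az": 0,"dx": 0,"dy": 0,"dz": 0.1,"hand": 0.9}]'

```text
clock: 12.6
eef_pos: [549.3, 126.6, 72.9]
tool_rot: [-3.142, -0.0, -2.939]
force: [0.0, 0.5, -3.3]
width: 17.4
gripper_force: 59.0
```

>>> send_rows --series '[{"ax": 0,"ay": 0,"az": 0,"dx": 0,"dy": 0,"dz": 0.1,"hand": 0.9},{"ax": 0,"ay": 0,"az": 0,"dx": 0,"dy": 0,"dz": 0.1,"hand": 0.9}]'

```text
clock: 12.8
eef_pos: [549.4, 126.7, 72.2]
tool_rot: [-3.142, 0.0, -2.939]
force: [-1.2, 0.2, 0.2]
width: 17.0
gripper_force: 59.5
```

>>> send_rows --series '[{"ax": 0,"ay": 0,"az": 0,"dx": 0,"dy": 0,"dz": 0.1,"hand": 0.9},{"ax": 0,"ay": 0,"az": 0,"dx": 0,"dy": 0,"dz": 0.1,"hand": 0.9}]'

```text
clock: 13.0
eef_pos: [549.3, 126.7, 71.5]
tool_rot: [-3.141, 0.0, -2.939]
force: [-3.0, -1.0, 5.6]
width: 17.2
gripper_force: 60.2
```

>>> send_rows --series '[{"ax": 0,"ay": 0,"az": 0,"dx": 0,"dy": 0,"dz": 0.1,"hand": 0.9},{"ax": 0,"ay": 0,"az": 0,"dx": 0,"dy": 0,"dz": 0.1,"hand": 0.9}]'

```text
clock: 13.2
eef_pos: [549.1, 126.4, 70.5]
tool_rot: [-3.141, -0.0, -2.94]
force: [-5.0, -1.8, 5.3]
width: 17.2
gripper_force: 60.2
```

```bash
python3 - <<'E'
from h import *
s=read_state();print(s["eef_pos"],s["tool_rot"],s["force"],s["torque"])
E
```

```text
[549.14376315 126.36340254  70.47474472] [-3.14099857e+00 -1.10991554e-04 -2.93951913e+00] [-4.95411813 -1.813415    5.28964357] [-0.21485443  0.24209764 -0.00133927]
```

>>> send_rows --series '[{"ax": 0,"ay": 0,"az": 0,"dx": 0,"dy": 0.15,"dz": 0,"hand": 0.9},{"ax": 0,"ay": 0,"az": 0,"dx": 0,"dy": 0.3,"dz": 0,"hand": 0.9}]'

```text
clock: 13.4
eef_pos: [549.3, 128.2, 70.5]
tool_rot: [-3.14, 0.001, -2.941]
force: [-0.8, -4.0, 4.0]
width: 17.0
gripper_force: 60.1
```

>>> send_rows --series '[{"ax": 0,"ay": 0,"az": 0,"dx": 0,"dy": 0.15,"dz": 0,"hand": 0.9},{"ax": 0,"ay": 0,"az": 0,"dx": 0,"dy": 0.3,"dz": 0,"hand": 0.9}]'

```text
clock: 13.6
eef_pos: [549.3, 132.1, 70.4]
tool_rot: [-3.141, 0.002, -2.941]
force: [1.2, -2.4, 3.3]
width: 17.2
gripper_force: 60.0
```

```bash
cat > st.py <<'E'
from h import *
s=read_state();R=np.array([[np.cos(.2),np.sin(.2)],[-np.sin(.2),np.cos(.2)]])
d=R@(s["eef_pos"][:2]-[549.26,126.53]);print("rel xy",d.round(1),"z",s["eef_pos"][2].round(2),"F",(R@s["force"][:2]).round(1),s["force"][2].round(1),"M",(R@s["torque"][:2]).round(2),s["torque"][2].round(3),s["width"].round(1))
E
python3 st.py
```

```text
Traceback (most recent call last):
  File "st.py", line 3, in <module>
    d=R@(s["eef_pos"][:2]-[549.26,126.53]);print("rel xy",d.round(1),"z",s["eef_pos"][2].round(2),"F",(R@s["force"][:2]).round(1),s["force"][2].round(1),"M",(R@s["torque"][:2]).round(2),s["torque"][2].round(3),s["width"].round(1))
                                                                                                                                                                                                                  ^^^^^^^^^^^^^^^^
AttributeError: 'float' object has no attribute 'round'
```

>>> send_rows --series '[{"ax": 0,"ay": 0,"az": 0,"dx": 0,"dy": 0.15,"dz": 0,"hand": 0.9},{"ax": 0,"ay": 0,"az": 0,"dx": 0,"dy": 0.3,"dz": 0,"hand": 0.9}]'

```text
clock: 13.8
eef_pos: [548.3, 135.5, 70.3]
tool_rot: [3.142, 0.001, -2.94]
force: [1.9, -2.9, 2.6]
width: 17.3
gripper_force: 59.9
```

>>> send_rows --series '[{"ax": 0,"ay": 0,"az": 0,"dx": 0,"dy": 0.15,"dz": 0,"hand": 0.9},{"ax": 0,"ay": 0,"az": 0,"dx": 0,"dy": 0.3,"dz": 0,"hand": 0.9}]'

```text
clock: 14.0
eef_pos: [547.3, 138.5, 70.1]
tool_rot: [-3.142, 0.001, -2.939]
force: [1.8, -3.2, 4.0]
width: 17.1
gripper_force: 60.1
```

```bash
sed -i 's/,s\["width"\].round(1)//' st.py; python3 st.py
```

```text
rel xy [ 0.4 12.1] z 70.12 F [ 1.1 -3.4] 4.0 M [-0.89 -0.58] -0.365
```

>>> send_rows --series '[{"ax": 0,"ay": 0,"az": 0,"dx": 0,"dy": 0.2,"dz": 0,"hand": 0.9},{"ax": 0,"ay": 0,"az": 0,"dx": -0.2,"dy": 0.2,"dz": 0,"hand": 0.9},{"ax": 0,"ay": 0,"az": 0,"dx": -0.4,"dy": 0.2,"dz": 0,"hand": 0.9}]'

```text
clock: 14.3
eef_pos: [548.3, 141.4, 69.7]
tool_rot: [3.142, -0.004, -2.938]
force: [-4.4, -2.6, 5.5]
width: 17.3
gripper_force: 60.3
```

>>> send_rows --series '[{"ax": 0,"ay": 0,"az": 0,"dx": 0,"dy": -0.15,"dz": 0,"hand": 0.9},{"ax": 0,"ay": 0,"az": 0,"dx": 0,"dy": -0.3,"dz": 0,"hand": 0.9}]'

```text
clock: 14.5
eef_pos: [549.0, 140.5, 69.8]
tool_rot: [3.139, -0.002, -2.936]
force: [-2.9, 2.4, 3.2]
width: 17.2
gripper_force: 60.0
```

>>> send_rows --series '[{"ax": 0,"ay": 0,"az": 0,"dx": 0,"dy": -0.15,"dz": 0,"hand": 0.9},{"ax": 0,"ay": 0,"az": 0,"dx": 0,"dy": -0.3,"dz": 0,"hand": 0.9}]'

```text
clock: 14.7
eef_pos: [551.4, 137.0, 69.9]
tool_rot: [3.139, 0.001, -2.937]
force: [-0.6, 2.2, 0.9]
width: 17.0
gripper_force: 59.7
```

```bash
python3 st.py
```

```text
rel xy [4.2 9.8] z 69.9 F [-0.2  2.3] 0.9 M [ 0.46 -0.14] 0.22
```

>>> send_rows --series '[{"ax": 0,"ay": 0,"az": 0,"dx": 0,"dy": -0.15,"dz": 0.05,"hand": 0.9},{"ax": 0,"ay": 0,"az": 0,"dx": 0,"dy": -0.3,"dz": 0.05,"hand": 0.9}]'

```text
clock: 14.9
eef_pos: [552.7, 133.1, 69.6]
tool_rot: [3.14, 0.001, -2.939]
force: [0.1, 2.7, 1.9]
width: 17.2
gripper_force: 59.8
```

>>> send_rows --series '[{"ax": 0,"ay": 0,"az": 0,"dx": 0,"dy": -0.15,"dz": 0,"hand": 0.9},{"ax": 0,"ay": 0,"az": 0,"dx": 0,"dy": -0.3,"dz": 0,"hand": 0.9}]'

```text
clock: 15.1
eef_pos: [553.2, 129.3, 69.6]
tool_rot: [3.141, 0.001, -2.939]
force: [0.0, 2.5, 2.3]
width: 17.2
gripper_force: 59.7
```

```bash
python3 st.py
```

```text
rel xy [4.5 1.9] z 69.58 F [0.5 2.5] 2.3 M [ 0.56 -0.34] 0.235
```

>>> send_rows --series '[{"ax": 0,"ay": 0,"az": 0,"dx": 0,"dy": -0.15,"dz": 0,"hand": 0.9},{"ax": 0,"ay": 0,"az": 0,"dx": 0,"dy": -0.3,"dz": 0,"hand": 0.9}]'

```text
clock: 15.3
eef_pos: [553.2, 124.9, 69.1]
tool_rot: [-3.14, -0.002, -2.941]
force: [1.0, 1.2, -1.9]
width: 17.3
gripper_force: 59.2
```

>>> send_rows --series '[{"ax": 0,"ay": 0,"az": 0,"dx": 0,"dy": -0.15,"dz": 0,"hand": 0.9},{"ax": 0,"ay": 0,"az": 0,"dx": 0,"dy": -0.3,"dz": 0,"hand": 0.9}]'

```text
clock: 15.5
eef_pos: [553.8, 123.0, 69.1]
tool_rot: [-3.141, -0.001, -2.94]
force: [1.8, 1.2, -2.2]
width: 17.3
gripper_force: 59.1
```

>>> send_rows --series '[{"ax": 0,"ay": 0,"az": 0,"dx": 0,"dy": -0.15,"dz": 0,"hand": 0.9},{"ax": 0,"ay": 0,"az": 0,"dx": 0,"dy": -0.3,"dz": 0,"hand": 0.9}]'

```text
clock: 15.7
eef_pos: [554.5, 121.0, 69.5]
tool_rot: [3.141, 0.0, -2.939]
force: [0.2, 3.2, -0.6]
width: 17.3
gripper_force: 59.2
```

```bash
python3 st.py
```

```text
rel xy [ 4.1 -6.5] z 69.48 F [0.9 3.1] -0.6 M [ 0.69 -0.06] 0.306
```

Vertical load vanished around rel (4,-3), so the nest is there. I go back and lower.

>>> send_rows --series '[{"ax": 0,"ay": 0,"az": 0,"dx": 0,"dy": 0.3,"dz": 0,"hand": 0.9},{"ax": 0,"ay": 0,"az": 0,"dx": 0,"dy": 0.3,"dz": 0,"hand": 0.9},{"ax": 0,"ay": 0,"az": 0,"dx": 0,"dy": 0.3,"dz": 0.1,"hand": 0.9},{"ax": 0,"ay": 0,"az": 0,"dx": 0,"dy": 0.3,"dz": 0.1,"hand": 0.9}]'

```text
clock: 16.1
eef_pos: [554.1, 123.3, 68.3]
tool_rot: [-3.141, -0.0, -2.94]
force: [1.4, 0.7, -3.6]
width: 17.0
gripper_force: 59.0
```

```bash
python3 st.py
```

```text
rel xy [ 4.1 -4.2] z 68.35 F [1.5 0.4] -3.6 M [ 0.09 -0.07] 0.066
```

>>> send_rows --series '[{"ax": 0,"ay": 0,"az": 0,"dx": 0,"dy": 0,"dz": 0.1,"hand": 0.9},{"ax": 0,"ay": 0,"az": 0,"dx": 0,"dy": 0,"dz": 0.1,"hand": 0.9}]'

```text
clock: 16.3
eef_pos: [554.3, 123.3, 67.8]
tool_rot: [-3.141, 0.0, -2.94]
force: [1.2, 0.8, 1.3]
width: 17.0
gripper_force: 59.7
```

```bash
python3 st.py
```

```text
rel xy [ 4.3 -4.1] z 67.81 F [1.4 0.5] 1.3 M [0.06 0.23] 0.104
```

Now only the tail is loaded, so the nose hangs in the nest. I release lightly so the nose settles under its own weight.

>>> send_rows --series '[{"ax": 0,"ay": 0,"az": 0,"dx": 0,"dy": 0,"dz": 0,"hand": 0.72},{"ax": 0,"ay": 0,"az": 0,"dx": 0,"dy": 0,"dz": 0,"hand": 0.72},{"ax": 0,"ay": 0,"az": 0,"dx": 0,"dy": 0,"dz": 0,"hand": 0.72},{"ax": 0,"ay": 0,"az": 0,"dx": 0,"dy": 0,"dz": 0,"hand": 0.72}]'

```text
clock: 16.7
eef_pos: [554.0, 123.4, 67.5]
tool_rot: [-3.142, -0.0, -2.94]
force: [0.5, -0.5, 0.0]
width: 24.1
gripper_force: 0.0
```

```bash
python3 st.py
```

```text
rel xy [ 4.1 -4. ] z 67.53 F [ 0.4 -0.6] 0.0 M [-0.02  0.01] 0.023
```

>>> send_rows --series '[{"ax": 0,"ay": 0,"az": 0,"dx": 0,"dy": 0,"dz": 0,"hand": 0.9},{"ax": 0,"ay": 0,"az": 0,"dx": 0,"dy": 0,"dz": 0,"hand": 0.9},{"ax": 0,"ay": 0,"az": 0,"dx": 0,"dy": 0,"dz": 0,"hand": 0.9},{"ax": 0,"ay": 0,"az": 0,"dx": 0,"dy": 0,"dz": 0,"hand": 0.9}]'

```text
clock: 17.1
eef_pos: [554.1, 123.4, 67.7]
tool_rot: [-3.141, 0.0, -2.939]
force: [-0.4, -0.7, 3.4]
width: 17.1
gripper_force: 58.6
```

>>> send_rows --series '[{"ax": 0,"ay": 0,"az": 0,"dx": -0.2,"dy": 0,"dz": 0,"hand": 0.9},{"ax": 0,"ay": 0,"az": 0,"dx": -0.4,"dy": 0,"dz": 0,"hand": 0.9},{"ax": 0,"ay": 0,"az": 0,"dx": -0.4,"dy": 0,"dz": 0,"hand": 0.9}]'

```text
clock: 17.4
eef_pos: [556.7, 124.0, 67.6]
tool_rot: [-3.141, -0.003, -2.939]
force: [-4.2, -0.9, 6.3]
width: 16.8
gripper_force: 59.2
```

```bash
python3 st.py
```

```text
rel xy [ 6.8 -3.9] z 67.64 F [-4.3 -0.1] 6.3 M [0.01 0.8 ] 0.01
```

>>> send_rows --series '[{"ax": 0,"ay": 0,"az": 0,"dx": -0.2,"dy": 0,"dz": 0,"hand": 0.9},{"ax": 0,"ay": 0,"az": 0,"dx": -0.2,"dy": 0,"dz": 0,"hand": 0.9}]'

```text
clock: 17.6
eef_pos: [558.0, 124.3, 67.6]
tool_rot: [-3.141, -0.004, -2.939]
force: [-5.5, -1.3, 7.6]
width: 17.3
gripper_force: 59.7
```

```bash
python3 st.py
```

```text
rel xy [ 8.1 -3.9] z 67.64 F [-5.6 -0.2] 7.6 M [-0.01  0.92] -0.037
```

>>> send_rows --series '[{"ax": 0,"ay": 0,"az": 0,"dx": 0.3,"dy": 0,"dz": 0,"hand": 0.9},{"ax": 0,"ay": 0,"az": 0,"dx": 0.6,"dy": 0,"dz": 0,"hand": 0.9},{"ax": 0,"ay": 0,"az": 0,"dx": 0.8,"dy": 0,"dz": 0,"hand": 0.9},{"ax": 0,"ay": 0,"az": 0,"dx": 0.8,"dy": 0,"dz": 0,"hand": 0.9}]'

```text
clock: 18.0
eef_pos: [553.7, 123.6, 67.7]
tool_rot: [3.141, 0.003, -2.939]
force: [4.1, 0.2, -0.8]
width: 17.2
gripper_force: 58.7
```

```bash
python3 st.py
```

```text
rel xy [ 3.7 -3.8] z 67.69 F [ 4.1 -0.6] -0.8 M [ 0.05 -0.82] 0.021
```

>>> send_rows --series '[{"ax": 0,"ay": 0,"az": 0,"dx": 0.2,"dy": 0,"dz": 0,"hand": 0.9},{"ax": 0,"ay": 0,"az": 0,"dx": 0.4,"dy": 0,"dz": 0,"hand": 0.9},{"ax": 0,"ay": 0,"az": 0,"dx": 0.4,"dy": 0,"dz": 0,"hand": 0.9}]'

```text
clock: 18.3
eef_pos: [553.4, 123.7, 68.0]
tool_rot: [3.139, 0.01, -2.94]
force: [12.4, 2.9, -9.3]
width: 17.1
gripper_force: 58.8
```

```bash
python3 st.py
```

```text
rel xy [ 3.5 -3.6] z 67.96 F [12.7  0.4] -9.3 M [-0.08 -2.27] -0.004
```

The pull force climbs to 12.7 N with no motion, so the foot is held by the nest wall. The play spans 3.7 to 8.1. I centre, release, rise, and look.

>>> send_rows --series '[{"ax": 0,"ay": 0,"az": 0,"dx": -0.4,"dy": 0,"dz": 0,"hand": 0.9},{"ax": 0,"ay": 0,"az": 0,"dx": -0.8,"dy": 0,"dz": 0,"hand": 0.9},{"ax": 0,"ay": 0,"az": 0,"dx": -0.8,"dy": 0,"dz": 0,"hand": 0.9}]'

```text
clock: 18.6
eef_pos: [554.1, 123.7, 67.6]
tool_rot: [-3.141, -0.004, -2.939]
force: [-2.6, 0.1, 6.8]
width: 17.4
gripper_force: 61.1
```

```bash
python3 st.py
```

```text
rel xy [ 4.2 -3.8] z 67.65 F [-2.6  0.6] 6.8 M [0.12 0.49] -0.069
```

>>> send_rows --series '[{"ax": 0,"ay": 0,"az": 0,"dx": 0,"dy": 0,"dz": 0,"hand": 0.7},{"ax": 0,"ay": 0,"az": 0,"dx": 0,"dy": 0,"dz": 0,"hand": 0.5},{"ax": 0,"ay": 0,"az": 0,"dx": 0,"dy": 0,"dz": 0,"hand": 0.5},{"ax": 0,"ay": 0,"az": 0,"dx": 0,"dy": 0,"dz": 0,"hand": 0.5}]'

```text
clock: 19.0
eef_pos: [555.9, 123.7, 67.3]
tool_rot: [-3.141, -0.0, -2.94]
force: [0.5, -0.6, 0.2]
width: 42.7
gripper_force: 0.0
```

>>> send_rows --series '[{"ax": 0,"ay": 0,"az": 0,"dx": 0,"dy": 0,"dz": -3,"hand": 0.5},{"ax": 0,"ay": 0,"az": 0,"dx": 0,"dy": 0,"dz": -7,"hand": 0.5},{"ax": 0,"ay": 0,"az": 0,"dx": 0,"dy": 0,"dz": -11,"hand": 0.5},{"ax": 0,"ay": 0,"az": 0,"dx": 0,"dy": 0,"dz": -11,"hand": 0.5}]'

```text
clock: 19.4
eef_pos: [559.2, 125.6, 182.6]
tool_rot: [3.141, 0.01, -2.94]
force: [0.5, 0.8, 0.7]
width: 42.4
gripper_force: 0.0
```

```bash
python3 st.py; python3 - <<'E'
from h import *
grab("scene","scene4");grab("top","top4")
a=cv2.imread("pics/scene4.png");b=cv2.imread("pics/top4.png")
im=np.zeros((600,800,3),np.uint8)
im[:540,:400]=cv2.resize(a[130:238,225:305],(400,540),interpolation=cv2.INTER_CUBIC); im[:582,400:]=cv2.resize(b[90:250,160:270],(400,582),interpolation=cv2.INTER_CUBIC)
cv2.imwrite("pics/crop5.png",im)
s=read_state();print(s["eef_pos"],s["tool_rot"])
E
```

```text
rel xy [ 9.6 -2.9] z 182.6 F [0.6 0.7] 0.7 M [ 0.03 -0.03] -0.018
[556.48652519 123.7540242  178.33330616] [-3.14120145e+00  1.86714805e-03 -2.93976039e+00]
```

View pics/crop5.png

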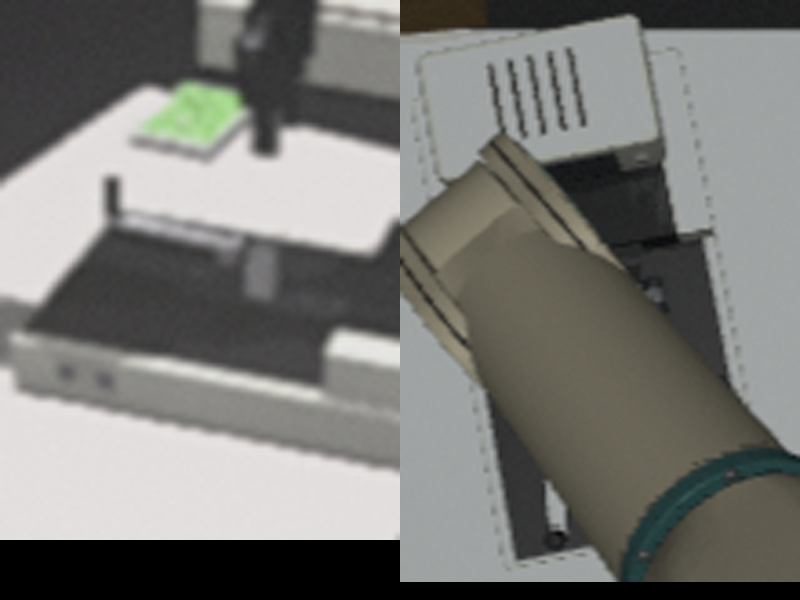

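The post stands upright at scene crop (261,272) with the tail on the deck. To make sure it is fully home, I'll touch the paddle top ahead of the post with shut fingers; it should be at z≈60.

>>> send_rows --series '[{"ax": 0,"ay": 0,"az": 0,"dx": -2.5,"dy": 0,"dz": 0,"hand": 1},{"ax": 0,"ay": 0,"az": 0,"dx": -4.8,"dy": 0,"dz": 0,"hand": 1},{"ax": 0,"ay": 0,"az": 0,"dx": -4.8,"dy": 0,"dz": 3,"hand": 1},{"ax": 0,"ay": 0,"az": 0,"dx": -4.8,"dy": 0,"dz": 7,"hand": 1},{"ax": 0,"ay": 0,"az": 0,"dx": -4.8,"dy": 0,"dz": 10,"hand": 1},{"ax": 0,"ay": 0,"az": 0,"dx": -4.8,"dy": 0,"dz": 11,"hand": 1},{"ax": 0,"ay": 0,"az": 0,"dx": -4.8,"dy": 0,"dz": 11,"hand": 1},{"ax": 0,"ay": 0,"az": 0,"dx": -4.8,"dy": 0,"dz": 11,"hand": 1}]'

```text
clock: 20.3
eef_pos: [603.5, 134.0, 68.1]
tool_rot: [3.141, 0.001, -2.939]
force: [-0.2, -0.1, -0.2]
width: 0.1
gripper_force: 0.0
```

>>> send_rows --series '[{"ax": 0,"ay": 0,"az": 0,"dx": 0,"dy": 0,"dz": 0.15,"hand": 1},{"ax": 0,"ay": 0,"az": 0,"dx": 0,"dy": 0,"dz": 0.3,"hand": 1},{"ax": 0,"ay": 0,"az": 0,"dx": 0,"dy": 0,"dz": 0.3,"hand": 1}]'

```text
clock: 20.6
eef_pos: [603.5, 133.5, 65.3]
tool_rot: [-3.141, 0.001, -2.94]
force: [-0.4, 0.1, 0.3]
width: 0.0
gripper_force: 0.0
```

>>> send_rows --series '[{"ax": 0,"ay": 0,"az": 0,"dx": 0,"dy": 0,"dz": 0.15,"hand": 1},{"ax": 0,"ay": 0,"az": 0,"dx": 0,"dy": 0,"dz": 0.15,"hand": 1}]'

```text
clock: 20.8
eef_pos: [603.1, 133.4, 63.1]
tool_rot: [-3.141, 0.0, -2.939]
force: [0.5, 0.2, 0.4]
width: -0.3
gripper_force: 0.0
```

>>> send_rows --series '[{"ax": 0,"ay": 0,"az": 0,"dx": 0,"dy": 0,"dz": 0.15,"hand": 1},{"ax": 0,"ay": 0,"az": 0,"dx": 0,"dy": 0,"dz": 0.15,"hand": 1}]'

```text
clock: 21.0
eef_pos: [602.9, 133.4, 61.3]
tool_rot: [-3.142, -0.0, -2.939]
force: [0.6, -0.2, -0.2]
width: 0.4
gripper_force: 0.0
```

```bash
python3 st.py
```

```text
rel xy [54.  -3.9] z 61.34 F [ 0.5 -0.3] -0.2 M [0.02 0.05] -0.042
```

>>> send_rows --series '[{"ax": 0,"ay": 0,"az": 0,"dx": 0,"dy": 0,"dz": 0.1,"hand": 1},{"ax": 0,"ay": 0,"az": 0,"dx": 0,"dy": 0,"dz": 0.1,"hand": 1}]'

```text
clock: 21.2
eef_pos: [603.0, 133.5, 60.4]
tool_rot: [3.142, -0.0, -2.939]
force: [0.2, 0.1, -0.3]
width: 0.4
gripper_force: 0.0
```

>>> send_rows --series '[{"ax": 0,"ay": 0,"az": 0,"dx": 0,"dy": 0,"dz": 0.1,"hand": 1},{"ax": 0,"ay": 0,"az": 0,"dx": 0,"dy": 0,"dz": 0.1,"hand": 1}]'

```text
clock: 21.4
eef_pos: [603.1, 133.5, 60.2]
tool_rot: [-3.141, 0.0, -2.939]
force: [-1.4, -1.2, 4.6]
width: -0.3
gripper_force: 2.3
```

>>> send_rows --series '[{"ax": 0,"ay": 0,"az": 0,"dx": 0,"dy": 0,"dz": 0.08,"hand": 1},{"ax": 0,"ay": 0,"az": 0,"dx": 0,"dy": 0,"dz": 0.08,"hand": 1}]'

```text
clock: 21.6
eef_pos: [603.1, 133.5, 60.1]
tool_rot: [-3.141, 0.0, -2.939]
force: [-3.4, -2.2, 10.2]
width: -0.5
gripper_force: 5.1
```

```bash
python3 st.py; python3 - <<'E'
from h import *
s=read_state(); x,y,z=s["eef_pos"]; 
# commanded estimate
c=[x,y,z,float(s["tool_rot"][2])+2*np.pi]; json.dump([float(v) for v in c],open("cmd.json","w")); print(c)
E
```

```text
rel xy [54.1 -3.8] z 60.1 F [-3.8 -1.5] 10.2 M [-0.13  0.72] 0.02
[np.float64(603.0596257921412), np.float64(133.54379517877953), np.float64(60.101419348852104), 3.3436910884368762]
```

Contact at z 60.2 and stiff, so the carrier lies home and flat. Now the retainer goes back.

```bash
python3 - <<'E'
from h import *
pv=ray("top1",160+(547-400)/3.636-.36,90+413/3.636-.36,68); kn=ray("top1",160+(556-400)/3.636-.36,90+540/3.636-.36,100)
d=(kn-pv)[:2]; th=P[2]-np.pi/2-np.arctan2(d[1],d[0]); print(pv,kn,np.hypot(*d),th,knob(1.68))
c=cmd(); 
plan([(c[0],c[1],180,c[3])])
plan([(500,125,180,2.0)])
t=1.68
plan([(*kn[:2],170,P[2]+np.pi/2-t)])
plan([(*kn[:2],80,P[2]+np.pi/2-t)])
yk=P[2]+np.pi/2
for T in((1.56,1.44,1.32,1.2,1.08,.96,.84),(.72,.6,.48,.36,.24,.14,.06)):
    plan([(*knob(q),80,yk-q,q) for q in T])
E
```

```text
[502.7711718  166.67658327  68.        ] [402.14518677 153.26960381 100.        ] 101.51520064646168 1.6423406659900006 [401.60789348 157.38720224]
{'dx': np.float64(-0.0), 'dy': np.float64(0.0), 'dz': np.float64(-11.99), 'az': -0.0}
{'dx': np.float64(10.27), 'dy': np.float64(1.23), 'dz': np.float64(0.0), 'az': 1.344}
{'dx': np.float64(6.64), 'dy': np.float64(-7.72), 'dz': np.float64(1.0), 'az': 1.905}
{'dx': np.float64(-0.0), 'dy': np.float64(-0.0), 'dz': np.float64(9.0), 'az': -0.0}
{'dx': np.float64(0.06), 'dy': np.float64(0.78), 'dz': np.float64(0.0), 'az': -0.12} 1.56
{'dx': np.float64(0.27), 'dy': np.float64(1.96), 'dz': np.float64(0.0), 'az': -0.24} 1.44
{'dx': np.float64(0.63), 'dy': np.float64(3.11), 'dz': np.float64(0.0), 'az': -0.36} 1.32
{'dx': np.float64(1.11), 'dy': np.float64(4.2), 'dz': np.float64(0.0), 'az': -0.48} 1.2
{'dx': np.float64(1.73), 'dy': np.float64(5.23), 'dz': np.float64(0.0), 'az': -0.6} 1.08
{'dx': np.float64(2.47), 'dy': np.float64(6.18), 'dz': np.float64(0.0), 'az': -0.72} 0.96
{'dx': np.float64(3.31), 'dy': np.float64(7.03), 'dz': np.float64(0.0), 'az': -0.84} 0.84
{'dx': np.float64(0.07), 'dy': np.float64(1.2), 'dz': np.float64(0.0), 'az': -0.12} 0.72
{'dx': np.float64(0.29), 'dy': np.float64(2.38), 'dz': np.float64(0.0), 'az': -0.24} 0.6
{'dx': np.float64(0.64), 'dy': np.float64(3.52), 'dz': np.float64(0.0), 'az': -0.36} 0.48
{'dx': np.float64(1.13), 'dy': np.float64(4.62), 'dz': np.float64(0.0), 'az': -0.48} 0.36
{'dx': np.float64(1.75), 'dy': np.float64(5.65), 'dz': np.float64(0.0), 'az': -0.6} 0.24
{'dx': np.float64(2.35), 'dy': np.float64(6.44), 'dz': np.float64(0.0), 'az': -0.7} 0.14
{'dx': np.float64(2.89), 'dy': np.float64(7.03), 'dz': np.float64(0.0), 'az': -0.78} 0.06
```

>>> send_rows --series '[{"ax": 0,"ay": 0,"az": 0,"dx": 0,"dy": 0,"dz": -3,"hand": 1},{"ax": 0,"ay": 0,"az": 0,"dx": 0,"dy": 0,"dz": -7,"hand": 1},{"ax": 0,"ay": 0,"az": 0,"dx": 0,"dy": 0,"dz": -11,"hand": 0.6},{"ax": 0,"ay": 0,"az": 0,"dx": 0,"dy": 0,"dz": -12,"hand": 0.6},{"ax": 0,"ay": 0,"az": 0,"dx": 0,"dy": 0,"dz": -12,"hand": 0.6}]'

```text
clock: 22.1
eef_pos: [604.2, 133.9, 180.6]
tool_rot: [3.142, 0.004, -2.94]
force: [0.6, 0.6, -0.9]
width: 34.2
gripper_force: 0.0
```

>>> send_rows --series '[{"ax": 0,"ay": 0,"az": 0.14,"dx": 2,"dy": 0.2,"dz": 0,"hand": 0.6},{"ax": 0,"ay": 0,"az": 0.28,"dx": 4,"dy": 0.4,"dz": 0,"hand": 0.6},{"ax": 0,"ay": 0,"az": 0.42,"dx": 6,"dy": 0.6,"dz": 0,"hand": 0.6},{"ax": 0,"ay": 0,"az": 0.56,"dx": 8,"dy": 0.9,"dz": 0,"hand": 0.6},{"ax": 0,"ay": 0,"az": 0.7,"dx": 10,"dy": 1.2,"dz": 0,"hand": 0.6},{"ax": 0,"ay": 0,"az": 0.84,"dx": 10.27,"dy": 1.23,"dz": 0,"hand": 0.6},{"ax": 0,"ay": 0,"az": 0.98,"dx": 10.27,"dy": 1.23,"dz": 0,"hand": 0.6},{"ax": 0,"ay": 0,"az": 1.12,"dx": 10.27,"dy": 1.23,"dz": 0,"hand": 0.6},{"ax": 0,"ay": 0,"az": 1.25,"dx": 10.27,"dy": 1.23,"dz": 0,"hand": 0.6},{"ax": 0,"ay": 0,"az": 1.344,"dx": 10.27,"dy": 1.23,"dz": 0,"hand": 0.6}]'

```text
clock: 23.1
eef_pos: [498.8, 124.2, 177.0]
tool_rot: [-3.138, 0.0, 1.995]
force: [0.8, -0.3, -0.3]
width: 34.4
gripper_force: 0.0
```

>>> send_rows --series '[{"ax": 0,"ay": 0,"az": 0.14,"dx": 1.2,"dy": -1.4,"dz": 0,"hand": 0.6},{"ax": 0,"ay": 0,"az": 0.28,"dx": 2.4,"dy": -2.8,"dz": 0,"hand": 0.6},{"ax": 0,"ay": 0,"az": 0.42,"dx": 3.6,"dy": -4.2,"dz": 0,"hand": 0.6},{"ax": 0,"ay": 0,"az": 0.56,"dx": 4.8,"dy": -5.6,"dz": 0.5,"hand": 0.6},{"ax": 0,"ay": 0,"az": 0.7,"dx": 6,"dy": -7,"dz": 1,"hand": 0.6},{"ax": 0,"ay": 0,"az": 0.84,"dx": 6.64,"dy": -7.72,"dz": 1,"hand": 0.6},{"ax": 0,"ay": 0,"az": 0.98,"dx": 6.64,"dy": -7.72,"dz": 1,"hand": 0.6},{"ax": 0,"ay": 0,"az": 1.12,"dx": 6.64,"dy": -7.72,"dz": 1,"hand": 0.6},{"ax": 0,"ay": 0,"az": 1.25,"dx": 6.64,"dy": -7.72,"dz": 1,"hand": 0.6}]'

```text
clock: 24.0
eef_pos: [401.0, 152.4, 167.4]
tool_rot: [-3.142, 0.003, 0.744]
force: [-0.7, 0.6, -0.3]
width: 33.7
gripper_force: 0.0
```

>>> send_rows --series '[{"ax": 0,"ay": 0,"az": 0.14,"dx": 0,"dy": 0,"dz": 0,"hand": 0.6},{"ax": 0,"ay": 0,"az": 0.28,"dx": 0,"dy": 0,"dz": 0,"hand": 0.6},{"ax": 0,"ay": 0,"az": 0.42,"dx": 0,"dy": 0,"dz": 0,"hand": 0.6},{"ax": 0,"ay": 0,"az": 0.56,"dx": 0,"dy": 0,"dz": 0,"hand": 0.6},{"ax": 0,"ay": 0,"az": 0.655,"dx": 0,"dy": 0,"dz": 0,"hand": 0.6},{"ax": 0,"ay": 0,"az": 0.655,"dx": 0,"dy": 0,"dz": 0,"hand": 0.6}]'

```text
clock: 24.6
eef_pos: [401.1, 152.4, 167.5]
tool_rot: [3.139, 0.002, 0.094]
force: [-0.4, 0.3, 0.0]
width: 34.2
gripper_force: 0.0
```

```bash
python3 - <<'E'
from h import *
s=read_state();print(s["eef_pos"],s["tool_rot"],s["qpos"],s["force"])
E
```

```text
[401.1338232  152.39577405 167.49534408] [3.13912125e+00 2.48521637e-03 9.42423127e-02] [-0.65559474  0.44574     0.31159518  2.17752739 -0.25049189  0.55440949
 -1.63471012] [-0.40310458  0.25704471  0.04207732]
```

>>> send_rows --series '[{"ax": 0,"ay": 0,"az": 0,"dx": 0.1,"dy": 0,"dz": 3,"hand": 0.6},{"ax": 0,"ay": 0,"az": 0,"dx": 0.1,"dy": 0,"dz": 6,"hand": 0.6},{"ax": 0,"ay": 0,"az": 0,"dx": 0.1,"dy": 0,"dz": 8.5,"hand": 0.6},{"ax": 0,"ay": 0,"az": 0,"dx": 0.1,"dy": 0,"dz": 8.5,"hand": 0.7},{"ax": 0,"ay": 0,"az": 0,"dx": 0.1,"dy": 0,"dz": 8.5,"hand": 0.7}]'

```text
clock: 25.1
eef_pos: [402.6, 152.7, 83.4]
tool_rot: [3.141, 0.002, 0.095]
force: [-0.5, -0.2, 0.5]
width: 25.8
gripper_force: 0.0
```

>>> send_rows --series '[{"ax": 0,"ay": 0,"az": -0.12,"dx": 0.06,"dy": 0.78,"dz": 0,"hand": 0.7},{"ax": 0,"ay": 0,"az": -0.24,"dx": 0.27,"dy": 1.96,"dz": 0,"hand": 0.7},{"ax": 0,"ay": 0,"az": -0.36,"dx": 0.63,"dy": 3.11,"dz": 0,"hand": 0.7},{"ax": 0,"ay": 0,"az": -0.48,"dx": 1.11,"dy": 4.2,"dz": 0,"hand": 0.7},{"ax": 0,"ay": 0,"az": -0.6,"dx": 1.73,"dy": 5.23,"dz": 0,"hand": 0.7},{"ax": 0,"ay": 0,"az": -0.72,"dx": 2.47,"dy": 6.18,"dz": 0,"hand": 0.7},{"ax": 0,"ay": 0,"az": -0.84,"dx": 3.31,"dy": 7.03,"dz": 0,"hand": 0.7},{"ax": 0,"ay": 0,"az": -0.84,"dx": 3.31,"dy": 7.03,"dz": 0,"hand": 0.7}]'

```text
clock: 25.9
eef_pos: [444.8, 85.2, 85.1]
tool_rot: [3.138, -0.002, 0.934]
force: [-0.5, 0.8, -0.6]
width: 25.5
gripper_force: 0.0
```

```bash
python3 - <<'E'
from h import *
s=read_state();x,y,z=s["eef_pos"];print(s["eef_pos"],s["tool_rot"],s["force"],knob(.84))
json.dump([float(x),float(y),float(z),float(s["tool_rot"][2])],open("cmd.json","w"))
yk=P[2]+np.pi/2
plan([(*knob(q),82,yk-q,q) for q in (.72,.6,.48,.36,.24,.14,.06)])
plan([(*knob(q),82,yk-q,q) for q in (0.02,-.02,-.06)])
E
```

```text
[444.83214353  85.24515355  85.07886243] [ 3.13833094e+00 -1.99564283e-03  9.33534468e-01] [-0.53322323  0.79862169 -0.6069996 ] [441.76068375  86.40483178]
{'dx': np.float64(-0.02), 'dy': np.float64(0.88), 'dz': np.float64(0.31), 'az': -0.121} 0.72
{'dx': np.float64(0.2), 'dy': np.float64(2.06), 'dz': np.float64(0.31), 'az': -0.241} 0.6
{'dx': np.float64(0.56), 'dy': np.float64(3.21), 'dz': np.float64(0.31), 'az': -0.361} 0.48
{'dx': np.float64(1.05), 'dy': np.float64(4.3), 'dz': np.float64(0.31), 'az': -0.481} 0.36
{'dx': np.float64(1.66), 'dy': np.float64(5.33), 'dz': np.float64(0.31), 'az': -0.601} 0.24
{'dx': np.float64(2.27), 'dy': np.float64(6.12), 'dz': np.float64(0.31), 'az': -0.701} 0.14
{'dx': np.float64(2.81), 'dy': np.float64(6.71), 'dz': np.float64(0.31), 'az': -0.781} 0.06
{'dx': np.float64(0.01), 'dy': np.float64(0.4), 'dz': np.float64(-0.0), 'az': -0.04} 0.02
{'dx': np.float64(0.03), 'dy': np.float64(0.8), 'dz': np.float64(-0.0), 'az': -0.08} -0.02
{'dx': np.float64(0.07), 'dy': np.float64(1.2), 'dz': np.float64(-0.0), 'az': -0.12} -0.06
```

>>> send_rows --series '[{"ax": 0,"ay": 0,"az": -0.12,"dx": 0,"dy": 0.88,"dz": 0.3,"hand": 0.7},{"ax": 0,"ay": 0,"az": -0.24,"dx": 0.2,"dy": 2.06,"dz": 0.3,"hand": 0.7},{"ax": 0,"ay": 0,"az": -0.36,"dx": 0.56,"dy": 3.21,"dz": 0.3,"hand": 0.7},{"ax": 0,"ay": 0,"az": -0.48,"dx": 1.05,"dy": 4.3,"dz": 0.3,"hand": 0.7},{"ax": 0,"ay": 0,"az": -0.6,"dx": 1.66,"dy": 5.33,"dz": 0.3,"hand": 0.7},{"ax": 0,"ay": 0,"az": -0.7,"dx": 2.27,"dy": 6.12,"dz": 0.3,"hand": 0.7},{"ax": 0,"ay": 0,"az": -0.78,"dx": 2.81,"dy": 6.71,"dz": 0.3,"hand": 0.7},{"ax": 0,"ay": 0,"az": -0.78,"dx": 2.81,"dy": 6.71,"dz": 0.3,"hand": 0.7}]'

```text
clock: 26.7
eef_pos: [514.2, 69.3, 81.4]
tool_rot: [3.14, 0.001, 1.713]
force: [-0.6, 0.2, 0.9]
width: 25.6
gripper_force: 0.0
```

>>> send_rows --series '[{"ax": 0,"ay": 0,"az": -0.04,"dx": 0,"dy": 0.4,"dz": 0,"hand": 0.7},{"ax": 0,"ay": 0,"az": -0.08,"dx": 0.03,"dy": 0.8,"dz": 0,"hand": 0.7},{"ax": 0,"ay": 0,"az": -0.08,"dx": 0.03,"dy": 0.8,"dz": 0,"hand": 0.7}]'

```text
clock: 27.0
eef_pos: [521.7, 71.0, 80.9]
tool_rot: [3.141, 0.0, 1.795]
force: [0.2, 0.3, -1.0]
width: 25.2
gripper_force: 0.0
```

>>> send_rows --series '[{"ax": 0,"ay": 0,"az": -0.02,"dx": 0,"dy": 0.2,"dz": 0,"hand": 0.7},{"ax": 0,"ay": 0,"az": -0.04,"dx": 0,"dy": 0.4,"dz": 0,"hand": 0.7},{"ax": 0,"ay": 0,"az": -0.04,"dx": 0,"dy": 0.4,"dz": 0,"hand": 0.7}]'

```text
clock: 27.3
eef_pos: [525.5, 71.7, 80.7]
tool_rot: [3.141, -0.0, 1.835]
force: [0.5, 0.1, 0.4]
width: 25.6
gripper_force: 0.0
```

```bash
python3 - <<'E'
from h import *
s=read_state();print(s["eef_pos"],s["tool_rot"],s["force"],knob(0))
E
```

```text
[525.47815496  71.72935236  80.69527388] [ 3.14123656e+00 -2.10091382e-04  1.83530089e+00] [0.49089686 0.11859378 0.42038918] [521.41771241  68.92623722]
```

>>> send_rows --series '[{"ax": 0,"ay": 0,"az": 0,"dx": 0,"dy": 0.2,"dz": 0,"hand": 0.7},{"ax": 0,"ay": 0,"az": 0,"dx": 0,"dy": 0.2,"dz": 0,"hand": 0.7}]'

```text
clock: 27.5
eef_pos: [526.1, 71.7, 80.5]
tool_rot: [-3.139, 0.0, 1.834]
force: [-3.4, -1.0, 2.4]
width: 25.5
gripper_force: 1.5
```

>>> send_rows --series '[{"ax": 0,"ay": 0,"az": 0,"dx": 0,"dy": 0.2,"dz": 0,"hand": 0.7},{"ax": 0,"ay": 0,"az": 0,"dx": 0,"dy": 0.2,"dz": 0,"hand": 0.7}]'

```text
clock: 27.7
eef_pos: [526.3, 71.7, 80.3]
tool_rot: [-3.136, 0.001, 1.834]
force: [-5.8, -0.7, 3.8]
width: 26.2
gripper_force: 3.3
```

>>> send_rows --series '[{"ax": 0,"ay": 0,"az": 0,"dx": 0,"dy": 0.2,"dz": 0,"hand": 0.7},{"ax": 0,"ay": 0,"az": 0,"dx": 0,"dy": 0.2,"dz": 0,"hand": 0.7}]'

```text
clock: 27.9
eef_pos: [526.4, 71.7, 80.1]
tool_rot: [-3.132, 0.001, 1.834]
force: [-9.9, -1.8, 6.2]
width: 25.9
gripper_force: 4.8
```

Stop reached: force rises with no motion. I relieve, open, rise clear and look.

>>> send_rows --series '[{"ax": 0,"ay": 0,"az": 0,"dx": 0,"dy": -0.7,"dz": 0,"hand": 0.65},{"ax": 0,"ay": 0,"az": 0,"dx": 0,"dy": -0.8,"dz": 0,"hand": 0.6},{"ax": 0,"ay": 0,"az": 0,"dx": 0,"dy": -0.8,"dz": 0,"hand": 0.6},{"ax": 0,"ay": 0,"az": 0,"dx": 0,"dy": -0.8,"dz": -3,"hand": 0.6},{"ax": 0,"ay": 0,"az": 0,"dx": 0,"dy": -0.8,"dz": -7,"hand": 0.6},{"ax": 0,"ay": 0,"az": 0,"dx": 0,"dy": -0.8,"dz": -11,"hand": 0.6},{"ax": 0,"ay": 0,"az": 0,"dx": 0,"dy": -0.8,"dz": -14,"hand": 0.6},{"ax": 0,"ay": 0,"az": 0,"dx": 0,"dy": -0.8,"dz": -14,"hand": 0.6}]'

```text
clock: 28.7
eef_pos: [526.9, 72.0, 225.2]
tool_rot: [3.131, 0.001, 1.834]
force: [1.4, 0.7, -0.6]
width: 33.9
gripper_force: 0.0
```

>>> send_rows --series '[{"ax": 0,"ay": 0,"az": 0,"dx": -4,"dy": -1,"dz": 0,"hand": 0.6},{"ax": 0,"ay": 0,"az": 0,"dx": -8,"dy": -2,"dz": 0,"hand": 0.6},{"ax": 0,"ay": 0,"az": 0,"dx": -12,"dy": -3,"dz": 0,"hand": 0.6},{"ax": 0,"ay": 0,"az": 0,"dx": -16,"dy": -4,"dz": 0,"hand": 0.6},{"ax": 0,"ay": 0,"az": 0,"dx": -20,"dy": -5,"dz": 0,"hand": 0.6},{"ax": 0,"ay": 0,"az": 0,"dx": -24,"dy": -6,"dz": 0,"hand": 0.6},{"ax": 0,"ay": 0,"az": 0,"dx": -24,"dy": -6,"dz": 0,"hand": 0.6},{"ax": 0,"ay": 0,"az": 0,"dx": -24,"dy": -6,"dz": 0,"hand": 0.6}]'

```text
clock: 29.5
eef_pos: [527.8, -177.5, 219.9]
tool_rot: [-3.141, -0.001, 1.832]
force: [0.5, 0.9, -0.3]
width: 34.1
gripper_force: 0.0
```

```bash
python3 - <<'E'
from h import *
grab("scene","scene5");grab("top","top5")
a=cv2.imread("pics/scene5.png");b=cv2.imread("pics/top5.png")
im=np.zeros((600,800,3),np.uint8)
im[:540,:400]=cv2.resize(a[130:238,225:305],(400,540),interpolation=cv2.INTER_CUBIC); im[:582,400:]=cv2.resize(b[90:250,160:270],(400,582),interpolation=cv2.INTER_CUBIC)
cv2.imwrite("pics/crop6.png",im); print(read_state()["eef_pos"])
E
```

```text
[ 528.14173851 -174.91718088  220.3012271 ]
```

View pics/crop6.png

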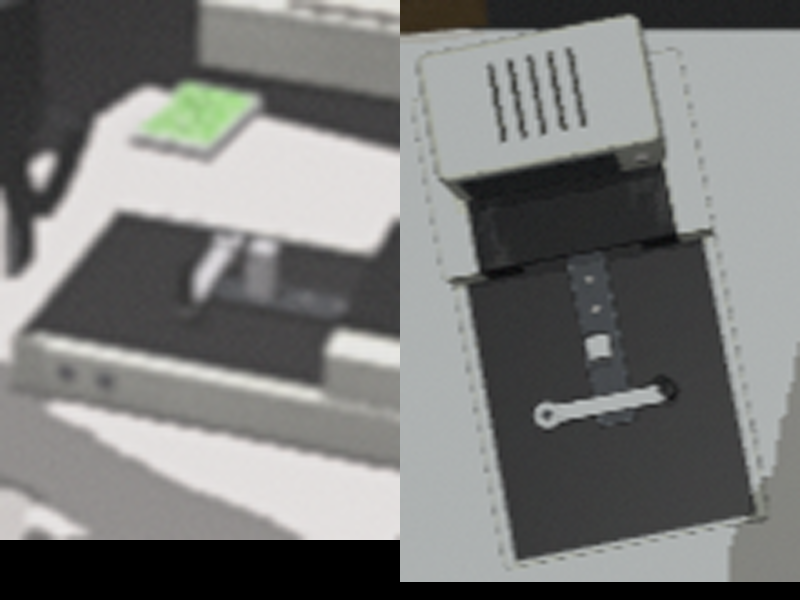

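The retainer lies straight across the tail: pivot at (545,415), knob (666,390), parallel to the deck's front edge. The carrier lies under it with its nose inside the hood, post at (598,346). The robot is clear, so I hand in.

```bash
python3 -c "
from h import *
print(finish_job())"
```

```text
the job is handed in; nothing more can be done
None
```

The carrier is home and flat in the nest as far as touch can tell, the retaining arm is swung back to its stop across the tail, and the job was handed in at about 30 s; no verdict came back, and I did not re-measure the bystanders.

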